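# Take the spill box's lid off its pins and stopper the acid flask

## Task

Stopper the acid flask for the night: it stands in the lidded wooden box, and with its tall stopper in, the lid has to stay off. Raise the lid by its brass handle until it leans on its stops and stands open by itself, let go, then take it by its upper edge, lift it straight up off its pins and stand it hinge side down in the slotted wooden rack. Then put the rubber stopper upright and fully home in the flask's neck, without dropping or slamming the lid or shifting the mug or the brass dish.

Things in the scene. Friction and masses are not known exactly. Their poses are not given: they have to be found in the camera images.
- box: Dark wooden box, open-topped, 110 (x) by 150 (y) by 90 mm high, walls 5 mm, fixed. Origin under its centre; +x to its hinge side (away from the robot), z up. Behind the hinge wall a steel bracket has two level pins (8 mm thick, along y, 38 to 60 mm either side of the middle) and two stop posts (22 mm either side, tops 36 mm above the pins). A flask is fixed inside.
- box_pins (a point): Middle of the line of the two fixed pins: 73 mm to +x of the box's centre, 94 mm up. Axes as the box's.
- lid: Loose dark wooden lid, 0.3 to 0.55 kg, a slab 124 (x) by 160 (y) by 8 mm. Origin on its hinge line (at box_pins while on the box), at mid-thickness. Shut, its axes are the box's: the slab reaches from 12 to 136 mm to -x of the origin; z is the normal of its outer face. It falls shut unless raised past vertical; about 0.15 rad past vertical it leans on the stop posts and stays.
- lid_pins (a point): The lid's origin as a point. Here two steel hooks (21 mm thick in z, reaching 16 mm to +x past the hinge line, 44 to 56 mm from the middle in y) straddle the pins with 1.5 mm play and open to +x: raised, with x pointing down, the lid comes straight up off the pins, clear after 21 mm. Lid axes.
- lid_bail (a point): Centre of the handle's round brass bar (8 mm thick, 80 mm long along the lid's y, on a post at each end): 45 mm above the lid's outer face and 22 mm in from its front edge. Lid axes; 114 mm to -x, 49 mm to +z of the hinge line. A bar pinched between two fingers can turn in them as the lid swings.
- lid_edge (a point): Middle of the lid's front edge (the upper edge when raised), at mid-thickness, 136 mm to -x of the hinge line; bare slab 8 mm thick here. Lid axes.
- lid_centre (a point): Centre of the lid slab, 70 mm to -x of the hinge line. Lid axes. Under the front corners two blocks (41 to 63 mm from the middle in y, 16 to 22 mm from the front edge, 10 mm deep) catch inside the box's front wall, so the shut lid cannot be pulled off.
- rack: Pale wooden rack, 84 (x) by 190 (y) by about 80 mm high, fixed: a slot along y, 27 mm wide and open at both ends, between two walls 62 mm high with a flared mouth (about 57 mm wide) above. Origin under its centre. The lid stands in it on its hooks, either way round, its hinge line then 16 mm above the slot floor.
- rack_floor (a point): Middle of the slot's floor, 12 mm above the bench. Axes as the rack's.
- cork_ring: Fixed cork ring 64 mm across and 32 mm high, hole 31 mm, in which the stopper stands. Origin under its centre.
- stopper_knob (a point): Centre of the black rubber stopper's grip, an upright cylinder 24 mm thick and 40 mm high. Below the grip a flange 38 mm across and 8 mm thick, then a taper 28 mm long, 25 mm thick at the flange and 18 mm at its foot. 70 g. The flange's underside is 28 mm below this point. z up.
- stopper_seat (a point): Centre of the underside of the stopper's flange; rests on the ring at the start, and on the flask's rim when fully home.
- flask_mouth (a point): Centre of the white flask's rim: 78 mm above the bench, 10 mm to -x of the box's centre; neck 38 mm outside, 29 mm bore, upright.
- mug: White mug, 72 mm across, 85 mm high, origin under its centre; must not be shifted.
- dish: Shallow brass dish, 84 mm across, 28 mm high, origin under its centre; must not be shifted.
Not all that is in view belongs to the job. There is more than one size of the part that bears stopper_knob; the job needs the smallest.

How it is judged:
By the outcome, as a careful person would: the job done as asked, in the order asked, and still so for the second after the job is handed in, with the robot touching nothing.
It also fails if it takes over 61 s, if anything falls off the work surface, if the arm or the gripper's body presses on something with over 40 N, if the wrist force passes 120 N, or if a joint passes its speed limit or range.

## Robot

A 6-joint arm with a two-finger parallel gripper is mounted at the origin on the work surface. World frame = base frame: x ahead of the robot, y to its left, z up, the work surface at z = 0. Lengths are in m, angles in rad, forces in N, time in s.
With the tool pointing down it reaches from about 0.35 to 0.775 m from the base axis. Payload 5.5 kg.
Tool frame: the origin (TCP) lies midway between the tips of the shut fingers; the grasp point (between the pads) lies 19 mm behind it; z points along the fingers, y is the line along which they close (so a half turn about z gives the same grasp; the last joint's range is limited). The gripper opens to 85 mm and grips with 20 to 120 N. Pads are 22 mm wide; open, the fingers measure 114 mm over their backs; the gripper's body (76 mm by 85 mm) begins 54 mm behind the grasp point. The pads swing forward as they close: fully open they stand 13 mm farther back than shut.
Start: joints at [1.068, 0.313, 0.046, 1.304, 0, 1.431], TCP at [0.204, 0.538, 0.231] pointing down, gripper open.
Joint ranges: [-2.76, 2.76], [-0.86, 1.69], [-1.03, 1.26], [-2.2, 2.34], [-1.47, 1.5], [-3.14, 3.14]. Speed limits (rad/s): [2.57, 2.57, 3.14, 3.14, 3.14, 3.14].

## Interface

Orientations are given as a unit quaternion [w, x, y, z].
In Python, from workcell import env gives the robot as it stands. The module is installed in compiled form; this text tells all that it offers.
- The arm moves only by the tool servo_tool, never from a script. Its argument "increments" is a list of rows, each an object of numbers: "grip": the closure, from 0 (fully open) to 1 (shut); "x", "y", "z": the shift along the tool's x, y, z in mm; "roll": the turn about the tool's z in degrees. In form: [{"grip": .., "x": .., "y": .., "z": .., "roll": ..}, ...]. A call has 1 to 5 rows; each row shifts and turns the commanded pose from where the row before left it, along the tool's axes as they then stand; what a row does not reach is not made up. A row lasts 1/12 s, in which the tool goes at most 41.7 mm and 7.16 degrees, less where a joint would pass 70% of its speed; a pose out of reach is approached as far as the arm can. A call is refused whole if a number of a shift passes 41.7 or a number of a turn 7.16, either way. A call with a gripper value outside its range is refused whole. The fingers move at their own pace and stop on an object; "grip_force" is the grip in N (left out, the last holds). Time passes only in rows, so rows that do not move let the fingers close. It gives the time, the measured TCP pose, the force, the opening and the grip force at its end, in the units of the state.
- env.get_state(): the state, without advancing time (a new reading comes with each control period).
- env.read_camera(name): name is "scene" or "top" or "wrist"; returns the picture (384x512x3 uint8, red, green, blue); there is no depth.
- env.get_calibration(name): a dict with "vertical_fov" (degrees; the focal length in pixels is half the picture's height over the tangent of half this angle, whatever the lens; pixels are square), "cx", "cy" (the principal point, pixels), "k1" (the pictures are not rectified: a ray, as slopes to the right and down, at radius r is drawn at 1 + k1 r^2 times it, then the intrinsics apply), "rvec" (rotation vector, rad) and "tvec" (3), from world to camera coordinates, as OpenCV has them; the wrist camera has in their place "tool_from_camera" (4x4, takes a point from camera to tool coordinates, whose origin is the TCP and whose axes are the flange's). Camera axes: x right, y down, z forward; pixel columns grow to the right and rows downward; lengths in m; the calibration is good to about 2 mm. A picture is of the moment at which its call begins: read the wrist's pose just before it. get_calibration takes no time and is no camera call.
- env.hand_in(): hands the job in; it is judged then, once.
The state is a dict: "clock": time; "joint_pos": joint angles; "qvel": joint speeds; "tau": joint torques, N m; "tcp_pos": TCP position; "orientation": TCP orientation; "wrist_force": force on the tool from outside, world axes, zero at the start; "ft_torque": the same for the moment, N m; "finger_gap": finger opening in m; "grip_force": force on a finger pad.
Only numpy, scipy, OpenCV 4.12 (cv2) and the standard library are available. Lean on these libraries where they do the work, as an engineer would, in place of code of your own. Each camera call takes 0.05 s, during which the arm holds its last target. There are 200 camera calls.

## Working session

There is one attempt and no reset: what is moved stays moved. The work goes in short steps, Python scripts to look and compute and a tool call to move; the robot and the scene stay as the last step left them, time stands still between calls to the robot, and variables do not carry over. Pictures are saved under pics/ and viewed, at most 10 in all, crops included, and the job is handed in when it is done.

Besides the shell and the picture viewer there is one more tool, called after "Call:" as name([rows], argument=value, ...), one row to a line, values as JSON. servo_tool: Moves the arm, as the interface text tells. Its arguments: {"type":"object","properties":{"increments":{"type":"array"},"grip_force":{"type":"number"}},"required":["increments"]}

```bash
mkdir -p pics
cat > h.py <<'E'
import numpy as np, cv2
from workcell import env
from scipy.spatial.transform import Rotation as R
def K(c):
    f=192/np.tan(np.radians(c["vertical_fov"])/2); return f
def pose(name,st=None):
    c=env.get_calibration(name)
    if "rvec" in c:
        Rm=cv2.Rodrigues(np.array(c["rvec"],float))[0]; t=np.array(c["tvec"],float).ravel()
        return c,Rm.T,-Rm.T@t
    st=st or env.get_state(); w,x,y,z=st["orientation"]; Rt=R.from_quat([x,y,z,w]).as_matrix()
    T=np.array(c["tool_from_camera"]); return c,Rt@T[:3,:3],Rt@T[:3,3]+np.array(st["tcp_pos"])
def ray(name,u,v,st=None):
    c,Rm,o=pose(name,st); f=K(c); d=np.array([(u-c["cx"])/f,(v-c["cy"])/f]); s=d.copy()
    for _ in range(20): s=d/(1+c["k1"]*(s@s))
    return o,Rm@np.array([s[0],s[1],1])
def plane(name,u,v,z,st=None):
    o,d=ray(name,u,v,st); return o+d*(z-o[2])/d[2]
def proj(name,P,st=None):
    c,Rm,o=pose(name,st); p=Rm.T@(np.array(P)-o); s=p[:2]/p[2]; s=s*(1+c["k1"]*(s@s)); return s*K(c)+[c["cx"],c["cy"]]
def tri(*rs):
    A=np.zeros((3,3));b=np.zeros(3)
    for o,d in rs:
        d=d/np.linalg.norm(d);M=np.eye(3)-np.outer(d,d);A+=M;b+=M@o
    p=np.linalg.solve(A,b); return p,[np.linalg.norm(np.cross(p-o,d/np.linalg.norm(d))) for o,d in rs]
def snap(name,fn):
    st=env.get_state(); im=env.read_camera(name); cv2.imwrite("pics/"+fn,im[...,::-1]); return im,st
E
python3 - <<'E'
from h import *
for n in ["scene","top","wrist"]:
    im,st=snap(n,n+"0.png"); c=env.get_calibration(n); print(n,c)
    print(pose(n)[2])
a=[cv2.imread(f"pics/{n}0.png") for n in ["scene","top"]]
print(st)
E
```

```text
scene {'vertical_fov': 50.08723062511526, 'cx': 261.1140480170835, 'cy': 189.08159056887024, 'k1': -0.015968814433786265, 'rvec': array([ 1.04591596,  2.24922167, -1.15603003]), 'tvec': array([ 0.35673003, -0.13441586,  1.25884235])}
[1.08416391 0.42551321 0.61117519]
top {'vertical_fov': 52.52403245887955, 'cx': 258.3049713871106, 'cy': 197.63809264651277, 'k1': -0.08871964530013211, 'rvec': array([ 2.11352764, -2.17283117,  0.158263  ]), 'tvec': array([0.021744  , 0.58945263, 0.7808401 ])}
[0.46748231 0.00591266 0.8596882 ]
wrist {'vertical_fov': 70.51026727483081, 'cx': 258.0407223211992, 'cy': 194.12837101238586, 'k1': -0.044106859213391685, 'tool_from_camera': array([[ 1.19776126e-03, -9.52775216e-01, -3.03674091e-01,
         7.86831426e-02],
       [ 9.99999283e-01,  1.14667360e-03,  3.46549859e-04,
         6.17262972e-04],
       [ 1.80309475e-05, -3.03674289e-01,  9.52775905e-01,
        -1.41519119e-01],
       [ 0.00000000e+00,  0.00000000e+00,  0.00000000e+00,
         1.00000000e+00]])}
[0.13065544 0.56591845 0.37215372]
{'clock': 0.1, 'joint_pos': array([ 1.06842029e+00,  3.13899616e-01,  4.50825138e-02,  1.30357174e+00,
       -1.55358996e-05,  1.43123103e+00]), 'qvel': array([-0.00020428,  0.0001104 ,  0.00336233, -0.0001089 ,  0.0006036 ,
       -0.00186381]), 'tau': array([ 1.50962223e-03, -4.81725740e+01,  2.99243367e+01,  1.27167546e-02,
       -1.79645208e-04, -1.35116503e-05]), 'tcp_pos': array([0.20384625, 0.53717448, 0.23050852]), 'orientation': array([-2.43837515e-04,  1.80411997e-01,  9.83590808e-01, -7.58040691e-04]), 'wrist_force': array([ 0.92535084,  0.75847308, -0.428917  ]), 'ft_torque': array([0.05440825, 0.02563186, 0.06981862]), 'grip_force': 0.0, 'finger_gap': 0.08560026930530895}
```

View pics/scene0.png

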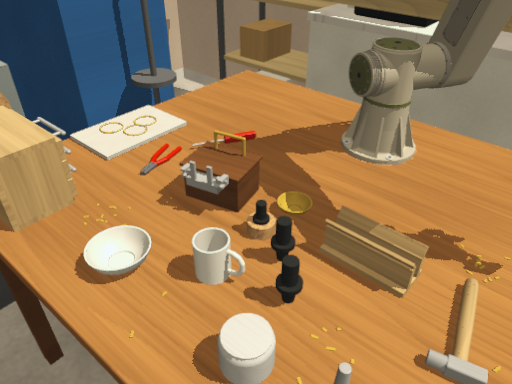

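View pics/top0.png

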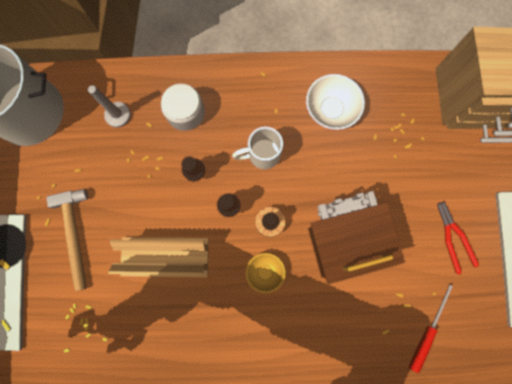

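The scene view shows the lidded box (220,180), brass bail (230,135), rack (373,250) and dish (295,203). It also shows the mug (213,256) and three black stoppers. The candidates are the one in the cork ring (262,212), one at (283,237) and one at (289,278). In the top view they are at (270,221), (229,205) and (193,169). The ring one looks smallest, so I'll check it in a close crop.

Run:
```python
from h import *
s=cv2.imread("pics/scene0.png"); t=cv2.imread("pics/top0.png")
a=cv2.resize(s[115:315,165:445],None,fx=2.8,fy=2.8,interpolation=cv2.INTER_CUBIC)
cv2.imwrite("pics/cropA.png",a)
b=cv2.resize(t[120:300,100:420],None,fx=2.5,fy=2.5,interpolation=cv2.INTER_CUBIC)
cv2.imwrite("pics/cropB.png",b)
for n,(u,v),z in [("ring",(270,221),.08),("st2",(229,205),.08),("st3",(193,169),.09),("rackc",(160,257),.08),("mug",(267,147),.085),("dish",(266,272),.028),("lid",(355,242),.098),("bailL",(346,269),.147),("bailR",(392,257),.147)]:
    print(n,plane("top",u,v,z).round(3))
```

```text
ring [ 0.536 -0.017  0.08 ]
st2 [0.571 0.065 0.08 ]
st3 [0.645 0.136 0.09 ]
rackc [0.47  0.205 0.08 ]
mug [ 0.688 -0.015  0.085]
dish [ 0.433 -0.006  0.028]
lid [ 0.489 -0.181  0.098]
bailL [ 0.439 -0.15   0.147]
bailR [ 0.458 -0.236  0.147]
```

View pics/cropA.png

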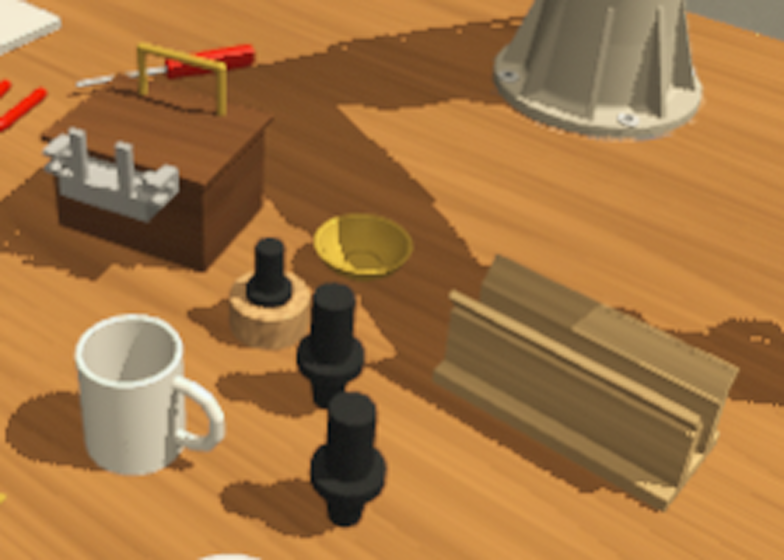

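View pics/cropB.png

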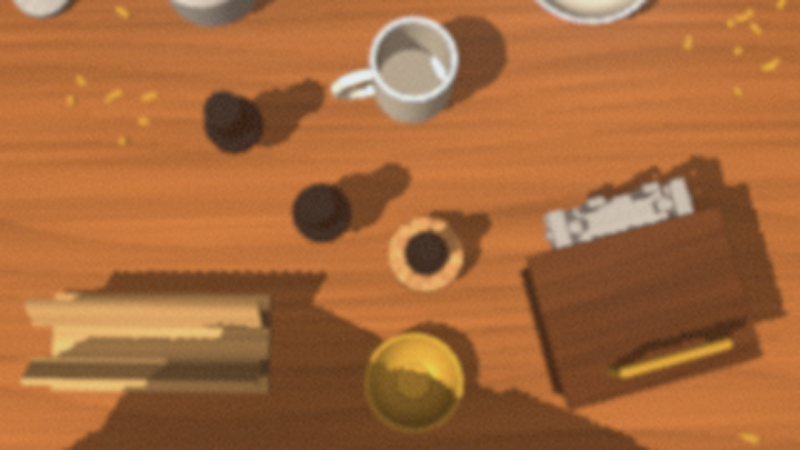

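The crops confirm that the ring stopper (scene 262,212) is clearly the smallest of the three. Box yaw is about +12°, and the rack slot runs roughly along world y. Next I'll triangulate.

Run:
```python
from h import *
def load(n): return cv2.imread(f"pics/{n}0.png")
def rect(mask,off):
    n,l,s,c=cv2.connectedComponentsWithStats(mask.astype(np.uint8)); i=1+np.argmax(s[1:,4]); ys,xs=np.where(l==i)
    return np.c_[xs,ys].astype(np.float32)+off, s[i,4]
def hsvm(im,x0,y0,x1,y1,lo,hi): 
    return cv2.inRange(cv2.cvtColor(im[y0:y1,x0:x1],cv2.COLOR_BGR2HSV),lo,hi)>0
t,s=load("top"),load("scene")
E={}
p,a=rect(hsvm(t,335,245,405,280,(18,120,130),(35,255,255)),(335,245)); r=cv2.minAreaRect(p); print("top bail",a,r)
d=p-p.mean(0);u=np.linalg.svd(d,full_matrices=False)[2][0];q=d@u; te=[p.mean(0)+u*q.min(),p.mean(0)+u*q.max()]; print(te)
m=hsvm(s,205,120,255,160,(15,110,110),(35,255,255)); p2,a=rect(m,(205,120)); print("scene bail",a,p2.min(0),p2.max(0))
# top edge of bail in scene: bar centre per column
for x in (218,225,231,237,243): 
    y=p2[p2[:,0]==x][:,1]; print(x,y.min(),y.max())
# stoppers: dark pixels
for n,im,box in [("top",t,(258,208,285,235)),("scene",s,(245,192,280,240))]:
    x0,y0,x1,y1=box; m=im[y0:y1,x0:x1].max(2)<60; p,a=rect(m,(x0,y0)); print(n,"stop",a,p.mean(0),p.min(0),p.max(0)); 
    for y in range(int(p[:,1].min()),int(p[:,1].max())+1,3):
        xs=p[p[:,1]==y][:,0]; print("  ",y,xs.min(),xs.max())
```

```text
Traceback (most recent call last):
cv2.error: OpenCV(4.12.0) /io/opencv/modules/imgproc/src/convhull.cpp:143: error: (-215:Assertion failed) total >= 0 && (depth == CV_32F || depth == CV_32S) in function 'convexHull'
```

Run:
```python
from h import *
def load(n): return cv2.imread(f"pics/{n}0.png")
def rect(mask,off):
    n,l,s,c=cv2.connectedComponentsWithStats(mask.astype(np.uint8)); i=1+np.argmax(s[1:,4]); ys,xs=np.where(l==i)
    return (np.c_[xs,ys]+off).astype(np.float32), s[i,4]
def hsvm(im,x0,y0,x1,y1,lo,hi): 
    return cv2.inRange(cv2.cvtColor(im[y0:y1,x0:x1],cv2.COLOR_BGR2HSV),lo,hi)>0
t,s=load("top"),load("scene")
p,a=rect(hsvm(t,335,245,405,280,(18,120,130),(35,255,255)),(335,245)); print("top bail",a)
d=p-p.mean(0);u=np.linalg.svd(d,full_matrices=False)[2][0];q=d@u; te=[p.mean(0)+u*q.min(),p.mean(0)+u*q.max()]; print(te)
p2,a=rect(hsvm(s,205,120,255,160,(15,110,110),(35,255,255)),(205,120)); print("scene bail",a,p2.min(0),p2.max(0))
L=[]
for x in range(219,242):
    y=p2[p2[:,0]==x][:,1]; L.append((x,y.min(),y.max()))
L=np.array(L);print(L[::5]); k=np.polyfit(L[:,0],(L[:,1]+L[:,2])/2,1)
sl,sr=p2[:,0].min()+1,p2[:,0].max()-1
for (tu,su) in [(te[int(te[0][0]>te[1][0])],sr),(te[int(te[0][0]<te[1][0])],sl)]:
    P,e=tri(ray("top",*tu),ray("scene",su,np.polyval(k,su))); print("bail end",P.round(4),np.round(e,4), plane("top",*tu,.147).round(4))
for n,im,box in [("top",t,(258,208,285,235)),("scene",s,(245,192,280,240))]:
    x0,y0,x1,y1=box; m=im[y0:y1,x0:x1].max(2)<60; p,a=rect(m,(x0,y0)); print(n,"stop",a,p.mean(0),p.min(0),p.max(0)) 
    for y in range(int(p[:,1].min()),int(p[:,1].max())+1,3):
        xs=p[p[:,1]==y][:,0]; print("  ",y,xs.min(),xs.max())
st=env.get_state(); print(st["tcp_pos"])
w,x,y,z=st["orientation"];Rt=R.from_quat([x,y,z,w]).as_matrix()
g=np.array([.46,-.19,.30])-st["tcp_pos"]; print("tool delta mm",Rt.T@g*1000, "y az",np.degrees(np.arctan2(Rt[1,1],Rt[0,1])))
```

```text
top bail 198
[array([392.20172, 256.73035], dtype=float32), array([347.05508, 269.1994 ], dtype=float32)]
scene bail 921 [205. 120.] [254. 156.]
[[219. 120. 143.]
 [224. 120. 135.]
 [229. 120. 136.]
 [234. 120. 138.]
 [239. 120. 139.]]
bail end [ 0.4352 -0.1399  0.1719] [0.0077 0.0077] [ 0.4386 -0.1519  0.147 ]
bail end [ 0.4645 -0.2425  0.1539] [0.01 0.01] [ 0.4581 -0.2367  0.147 ]Traceback (most recent call last):
  File "<stdin>", line 20, in <module>
  File "<stdin>", line 4, in rect
    return _wrapfunc(a, 'argmax', axis=axis, out=out, **kwds)
    return bound(*args, **kwds)
ValueError: attempt to get argmax of an empty sequence
```

Call:
servo_tool([
  {"grip":0,"x":-28,"y":-19,"z":-9,"roll":0},
  {"grip":0,"x":-28,"y":-19,"z":-9,"roll":0},
  {"grip":0,"x":-28,"y":-19,"z":-9,"roll":0},
  {"grip":0,"x":-28,"y":-19,"z":-9,"roll":0},
])

```text
clock: 0.48
tcp_pos: [0.282, 0.4255, 0.2672]
orientation: [-0.0, 0.18, 0.984, -0.0]
wrist_force: [1.0, 0.7, 0.1]
finger_gap: 0.0851
grip_force: 0.0
```

Call:
servo_tool([
  {"grip":0,"x":-28,"y":-19,"z":-9,"roll":0},
  {"grip":0,"x":-28,"y":-19,"z":-9,"roll":0},
  {"grip":0,"x":-28,"y":-19,"z":-9,"roll":0},
  {"grip":0,"x":-28,"y":-19,"z":-9,"roll":0},
])

```text
clock: 0.82
tcp_pos: [0.36, 0.3145, 0.3036]
orientation: [-0.0, 0.18, 0.984, -0.0]
wrist_force: [-0.1, 0.2, 0.3]
finger_gap: 0.0859
grip_force: 0.0
```

Call:
servo_tool([
  {"grip":0,"x":-28,"y":-19,"z":-9,"roll":0},
  {"grip":0,"x":-28,"y":-19,"z":-9,"roll":0},
  {"grip":0,"x":-28,"y":-19,"z":-9,"roll":0},
  {"grip":0,"x":-28,"y":-19,"z":-9,"roll":0},
])

```text
clock: 1.15
tcp_pos: [0.4378, 0.2036, 0.3396]
orientation: [-0.0, 0.18, 0.984, 0.0]
wrist_force: [0.8, 0.5, -0.6]
finger_gap: 0.0856
grip_force: 0.0
```

Call:
servo_tool([
  {"grip":0,"roll":7},
  {"grip":0,"roll":7},
  {"grip":0,"roll":7},
  {"grip":0,"roll":7},
  {"grip":0,"roll":7},
])

```text
invalid input at $.increments[0]: expected keys grip, x, y, z, roll
```

Call:
servo_tool([
  {"grip":0,"roll":7},
  {"grip":0,"roll":7},
  {"grip":0,"roll":7},
  {"grip":0,"roll":7},
  {"grip":0,"roll":0},
])

```text
invalid input at $.increments[0]: expected keys grip, x, y, z, roll
```

Run:
```python
from h import *
import pickle
im,st=snap("wrist","w1.png"); pickle.dump(st,open("w1.pkl","wb")); print(st["tcp_pos"],st["orientation"],st["joint_pos"],st["clock"])
for n,P in [("rack",(.47,.205,.08)),("ring",(.536,-.017,.08))]: print(n,proj("wrist",P,st))
```

```text
[0.43775418 0.20362642 0.33964067] [-8.99858901e-05  1.80405321e-01  9.83592350e-01  1.79429864e-05] [2.68851654e-01 1.24165107e-01 6.82611183e-02 1.51503876e+00
 1.10631575e-04 6.31648683e-01] 1.15
rack [265.88505461 182.00721073]
ring [156.71316012 261.8298535 ]
```

View pics/w1.png

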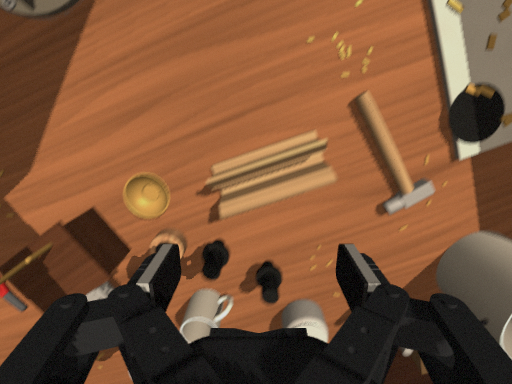

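The wrist view shows the rack at (270,177), the dish at (146,195), the ring at (170,240) and the box lid with its bail at (60,265). I'll rectify the rack onto its top plane from both views, then finish the roll.

Run:
```python
from h import *
import pickle
st=pickle.load(open("w1.pkl","rb"))
def ortho(name,img,c,z,w,h,s,st=None):
    # image right = -y, up = +x (as top cam)
    cc,Rm,o=pose(name,st); f=K(cc)
    jj,ii=np.meshgrid(np.arange(w),np.arange(h))
    P=np.stack([c[0]+(h/2-ii)/s/1000,c[1]+(w/2-jj)/s/1000,np.full(ii.shape,z)],-1)
    q=(P-o)@Rm; a=q[...,:2]/q[...,2:]; a=a*(1+cc["k1"]*(a**2).sum(-1,keepdims=True))*f+[cc["cx"],cc["cy"]]
    return cv2.remap(img,a[...,0].astype(np.float32),a[...,1].astype(np.float32),cv2.INTER_CUBIC)
out=[]
for n,f in [("top","top0"),("wrist","w1")]:
    o=ortho(n,cv2.imread(f"pics/{f}.png"),(.47,.205),.08,780,290,3,st)
    for k in range(-9,10): cv2.line(o,(0,145+30*k),(6 if k else 14,145+30*k),(255,255,255),1)
    for k in range(-13,14): cv2.line(o,(390+30*k,0),(390+30*k,6 if k else 14),(255,255,255),1)
    out.append(o)
cv2.imwrite("pics/rack.png",np.vstack(out))
```

```text
(no output)
```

View pics/rack.png

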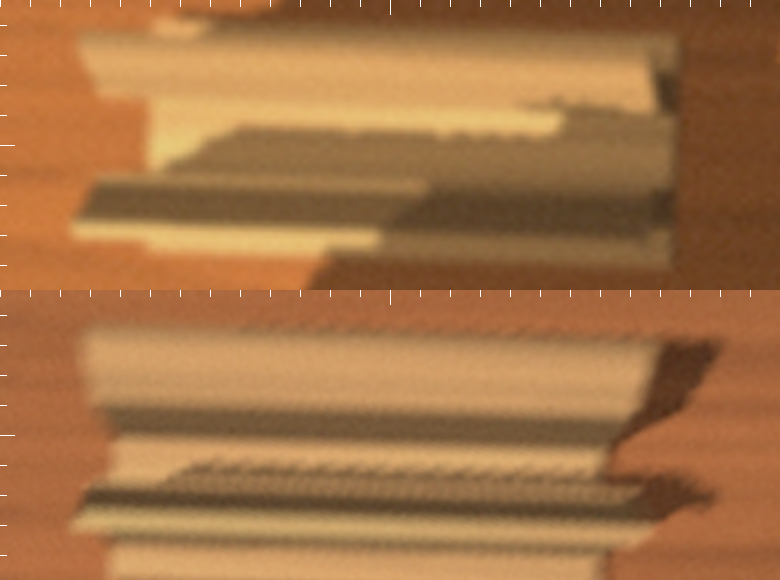

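Call:
servo_tool([
  {"grip":0,"x":0,"y":0,"z":0,"roll":7},
  {"grip":0,"x":0,"y":0,"z":0,"roll":7},
  {"grip":0,"x":0,"y":0,"z":0,"roll":7},
  {"grip":0,"x":0,"y":0,"z":0,"roll":7},
  {"grip":0,"x":0,"y":0,"z":0,"roll":7},
])

```text
clock: 1.62
tcp_pos: [0.4371, 0.2052, 0.339]
orientation: [-0.0, 0.471, 0.882, -0.0]
wrist_force: [-0.4, -0.0, 0.4]
finger_gap: 0.0853
grip_force: 0.0
```

Call:
servo_tool([
  {"grip":0,"x":0,"y":0,"z":0,"roll":7},
  {"grip":0,"x":0,"y":0,"z":0,"roll":7},
  {"grip":0,"x":0,"y":0,"z":0,"roll":7},
])

```text
clock: 1.87
tcp_pos: [0.437, 0.2053, 0.339]
orientation: [-0.0, 0.623, 0.782, -0.0]
wrist_force: [0.0, -0.1, 0.0]
finger_gap: 0.0855
grip_force: 0.0
```

The rectified rack shows both views agreeing at z≈0.08. The back outer edge is at row ~37, the front inner lip at row ~228, and there is a slope of about 1.5°. I'll fit it numerically, including a new wrist view.

```bash
cat >> h.py <<'E'
def ortho(name,img,c,z,w,h,s,st=None):
    cc,Rm,o=pose(name,st); f=K(cc)
    jj,ii=np.meshgrid(np.arange(w),np.arange(h))
    P=np.stack([c[0]+(h/2-ii)/s/1000,c[1]+(w/2-jj)/s/1000,np.full(ii.shape,z)],-1)
    q=(P-o)@Rm; a=q[...,:2]/q[...,2:]; a=a*(1+cc["k1"]*(a**2).sum(-1,keepdims=True))*f+[cc["cx"],cc["cy"]]
    return cv2.remap(img,a[...,0].astype(np.float32),a[...,1].astype(np.float32),cv2.INTER_CUBIC)
E
python3 - <<'E'
from h import *
import pickle
st=pickle.load(open("w1.pkl","rb")); im,s2=snap("wrist","w2.png")
for n,f,s in [("top","top0",None),("wrist","w1",st),("wrist","w2",s2)]:
    o=ortho(n,cv2.imread(f"pics/{f}.png"),(.47,.205),.08,780,290,3,s)
    g=cv2.GaussianBlur(o[...,2].astype(float),(9,5),0); d=np.gradient(g,axis=0)
    for nm,lo,hi in [("back",20,60),("frontin",205,245)]:
        X=np.arange(110,360,4); Y=lo+d[lo:hi][:,X].argmax(0)
        if n=="wrist": X=np.arange(110,620,4); Y=lo+d[lo:hi][:,X].argmax(0)
        for _ in range(4):
            k=np.polyfit(X,Y,1); r=np.abs(Y-np.polyval(k,X)); m=r<max(2.5,np.median(r)*2); X,Y=X[m],Y[m]
        print(f,nm,len(X),"slope deg %.2f"%np.degrees(np.arctan(k[0])),"x at col366 %.4f"%(.47+(145-np.polyval(k,366))/3000))
E
```

```text
top0 back 48 slope deg -1.88 x at col366 0.5053
top0 frontin 63 slope deg 1.15 x at col366 0.4423
w1 back 76 slope deg 0.65 x at col366 0.5009
w1 frontin 118 slope deg 1.63 x at col366 0.4434
w2 back 100 slope deg 2.34 x at col366 0.5029
w2 frontin 128 slope deg 2.34 x at col366 0.4399
```

Call:
servo_tool([
  {"grip":0,"x":-38,"y":0,"z":0,"roll":0},
  {"grip":0,"x":-38,"y":0,"z":0,"roll":0},
  {"grip":0,"x":-38,"y":0,"z":0,"roll":0},
  {"grip":0,"x":-38,"y":0,"z":0,"roll":0},
])

```text
clock: 2.25
tcp_pos: [0.4719, 0.0562, 0.3391]
orientation: [-0.0, 0.619, 0.785, 0.0]
wrist_force: [0.9, 0.3, -0.2]
finger_gap: 0.0853
grip_force: 0.0
```

Run:
```python
from h import *
import pickle
im,s2=snap("wrist","w3.png");pickle.dump(s2,open("w3.pkl","wb")); print(s2["tcp_pos"],s2["orientation"])
for n,P in [("bail",(.449,-.193,.147)),("ring",(.536,-.017,.08))]: print(n,proj("wrist",P,s2))
```

```text
[0.47190764 0.05619301 0.33913748] [-7.08542104e-05  6.19360801e-01  7.85106485e-01  6.60017968e-06]
bail [206.07076367 323.41462382]
ring [286.74234718 216.40230909]
```

View pics/w3.png

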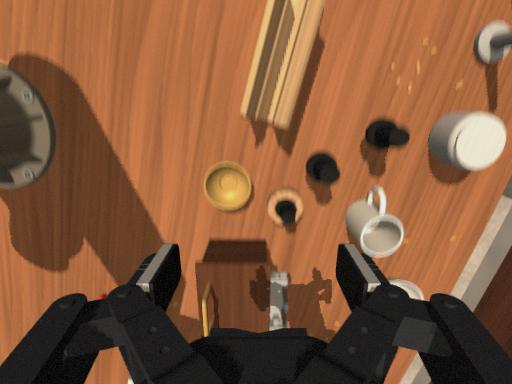

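Rack slot centre is at x≈0.470, y≈0.213, with yaw ≈ -1.8°. In this view the box lid is at (235,290), the bail at (208,310) and the ring with the small stopper at (286,207). I'll move on so the bail is centred and take two wrist views.

Call:
servo_tool([
  {"grip":0,"x":-36,"y":-8,"z":0,"roll":0},
  {"grip":0,"x":-36,"y":-8,"z":0,"roll":0},
  {"grip":0,"x":-36,"y":-8,"z":0,"roll":0},
])

```text
clock: 2.55
tcp_pos: [0.4731, -0.0544, 0.3391]
orientation: [-0.0, 0.62, 0.785, 0.0]
wrist_force: [0.3, 0.6, -0.2]
finger_gap: 0.0851
grip_force: 0.0
```

Run:
```python
from h import *
import pickle
im,s2=snap("wrist","w4.png");pickle.dump(s2,open("w4.pkl","wb")); print(s2["tcp_pos"])
```

```text
[ 0.47308661 -0.05439279  0.33907489]
```

Call:
servo_tool([
  {"grip":0,"x":-36,"y":-8,"z":0,"roll":0},
  {"grip":0,"x":-36,"y":-8,"z":0,"roll":0},
  {"grip":0,"x":0,"y":0,"z":0,"roll":0},
])

```text
clock: 2.85
tcp_pos: [0.4745, -0.1319, 0.3384]
orientation: [0.0, 0.622, 0.783, -0.001]
wrist_force: [0.8, 0.3, 0.5]
finger_gap: 0.0857
grip_force: 0.0
```

Run:
```python
from h import *
import pickle
im,s2=snap("wrist","w5.png");pickle.dump(s2,open("w5.pkl","wb")); print(s2["tcp_pos"])
V=[]
for f in ["w4","w5"]:
    st=pickle.load(open(f+".pkl","rb")); im=cv2.imread(f"pics/{f}.png")
    m=cv2.inRange(cv2.cvtColor(im,cv2.COLOR_BGR2HSV),(15,120,90),(30,255,255)); 
    c=proj("wrist",(.449,-.193,.147),st); print(f,"exp",c)
    n,l,s,ce=cv2.connectedComponentsWithStats(m)
    for i in range(1,n):
        if s[i,4]>60: print("  ",s[i],ce[i].round(1))
a=[cv2.imread(f"pics/{f}.png")[130:384,80:400] for f in ("w4","w5")]
cv2.imwrite("pics/w45.png",cv2.resize(np.hstack(a),None,fx=1.25,fy=1.25))
```

```text
[ 0.47451612 -0.13188677  0.33841747]
w4 exp [218.76873224 262.86670688]
   [ 254    0   68   56 2301] [288.3  23.8]
   [ 214   93   52   58 2278] [239.5 121.6]
   [291 127  19  12 110] [300.  132.5]
   [311 132   9  20  88] [315.6 142. ]
   [283 138   6  15  62] [285.5 145.3]
   [213 223  12  68 408] [217.1 257.8]
   [384 355  28  29 427] [396.6 373.5]
w5 exp [229.11524293 212.9192275 ]
   [ 223   39   54   59 2441] [249.8  68.2]
   [304  73  31  28 190] [322.   82.7]
   [295  86   7  16  72] [298.   93.9]
   [224 172  10  70 434] [227.7 207.7]
   [ 384  347   49   37 1159] [407.3 368.9]
```

View pics/w45.png

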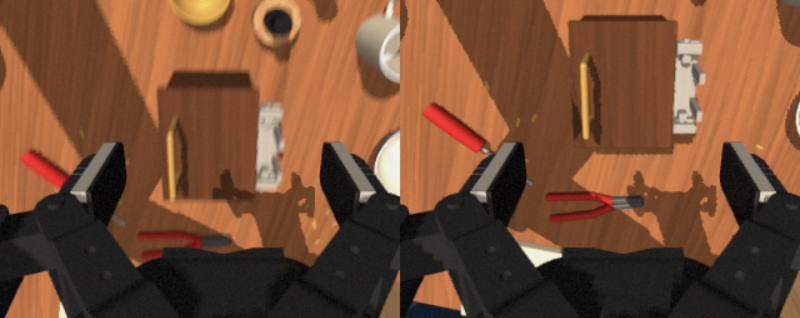

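The paired crop shows the lid, the bar (w4 217,258; w5 228,208) and the grey bracket to the right. I'll triangulate the bar ends, the lid corners and the ring with its stopper.

Run:
```python
from h import *
import pickle
V={}
for f,bb in [("w4",(205,215,232,300)),("w5",(215,165,242,250))]:
    st=pickle.load(open(f+".pkl","rb")); im=cv2.imread(f"pics/{f}.png"); x0,y0,x1,y1=bb
    m=cv2.inRange(cv2.cvtColor(im[y0:y1,x0:x1],cv2.COLOR_BGR2HSV),(15,110,80),(32,255,255))
    n,l,s,ce=cv2.connectedComponentsWithStats(m); i=1+s[1:,4].argmax(); ys,xs=np.where(l==i); xs=xs+x0;ys=ys+y0
    for y in range(ys.min(),ys.max()+1,8): print(f,y,xs[ys==y].min(),xs[ys==y].max())
    sel=(ys>ys.min()+12)&(ys<ys.max()-2); k=np.polyfit(ys[sel],xs[sel],1)
    V[f]=(st,ys.min(),ys.max(),k)
    # ring+stopper dark centroid
(sa,a0,a1,ka),(sb,b0,b1,kb)=V["w4"],V["w5"]
for n,ya,yb in [("+y end",a0,b0),("-y end",a1+.5,b1+.5)]:
    P,e=tri(ray("wrist",np.polyval(ka,ya),ya,sa),ray("wrist",np.polyval(kb,yb),yb,sb)); print(n,P.round(4),np.round(e,4))
    print("   z=.147 plane:",plane("wrist",np.polyval(ka,ya),ya,.147,sa).round(4),plane("wrist",np.polyval(kb,yb),yb,.147,sb).round(4))
# lid corners -> crop px
for n,ca,cb in [("front-near(+y)",(159,88),(570,22)),("hinge-near",(259,88),(677,22)),("hinge-far",(258,198),(674,151)),("bracket near",(270,103),(688,42)),("bracket far",(268,190),(685,133))]:
    ua=(ca[0]/1.25+80,ca[1]/1.25+130); ub=((cb[0]-400)/1.25+80,cb[1]/1.25+130)
    P,e=tri(ray("wrist",*ua,sa),ray("wrist",*ub,sb)); print(n,P.round(4),np.round(e,4),plane("wrist",*ua,.098,sa).round(4),plane("wrist",*ub,.098,sb).round(4))
w,x,y,z=sb["orientation"];M=R.from_quat([x,y,z,w]).as_matrix();print(np.degrees(np.arctan2(M[1,1],M[0,1])))
```

```text
w4 223 219 221
w4 231 216 220
w4 239 213 219
w4 247 214 219
w4 255 214 219
w4 263 214 219
w4 271 215 223
w4 279 215 220
w4 287 216 220
w5 172 230 231
w5 180 225 229
w5 188 224 229
w5 196 224 230
w5 204 225 230
w5 212 225 230
w5 220 225 230
w5 228 225 231
w5 236 226 231
+y end [ 0.4316 -0.1466  0.1204] [0.0009 0.0009]
   z=.147 plane: [ 0.4325 -0.1341  0.147 ] [ 0.4343 -0.1398  0.147 ]
-y end [ 0.457 -0.224  0.166] [0.0002 0.0002]
   z=.147 plane: [ 0.4574 -0.2389  0.147 ] [ 0.4569 -0.2343  0.147 ]
front-near(+y) [ 0.4125 -0.1187  0.1114] [0.0002 0.0002] [ 0.4112 -0.1237  0.098 ] [ 0.4107 -0.121   0.098 ]
hinge-near [ 0.5255 -0.0927  0.1082] [0.0002 0.0002] [ 0.5272 -0.0959  0.098 ] [ 0.5277 -0.0938  0.098 ]
hinge-far [ 0.5759 -0.2651  0.0715] [0.0006 0.0006] [ 0.5674 -0.2464  0.098 ] [ 0.5687 -0.2515  0.098 ]
bracket near [ 0.5475 -0.114   0.0903] [0.0004 0.0004] [ 0.5453 -0.1113  0.098 ] [ 0.5461 -0.1128  0.098 ]
bracket far [ 0.5661 -0.2101  0.1295] [0.0007 0.0007] [ 0.577  -0.2311  0.098 ] [ 0.5751 -0.2241  0.098 ]
13.017289778480361
```

Call:
servo_tool([
  {"grip":0,"x":-27.5,"y":-19.7,"z":0,"roll":0},
  {"grip":0,"x":-27.5,"y":-19.7,"z":0,"roll":0},
  {"grip":0,"x":0,"y":0,"z":38,"roll":0},
  {"grip":0,"x":0,"y":0,"z":38,"roll":0},
  {"grip":0,"x":0,"y":0,"z":38,"roll":0},
])

```text
clock: 3.32
tcp_pos: [0.4488, -0.1892, 0.2245]
orientation: [0.001, 0.621, 0.784, 0.0]
wrist_force: [0.4, 0.3, -0.8]
finger_gap: 0.0856
grip_force: 0.0
```

Call:
servo_tool([
  {"grip":0.3,"x":0,"y":0,"z":36,"roll":0},
  {"grip":0.3,"x":0,"y":0,"z":0,"roll":0},
])

```text
clock: 3.48
tcp_pos: [0.4438, -0.1854, 0.1822]
orientation: [-0.007, 0.62, 0.784, -0.0]
wrist_force: [-2.1, 0.1, -1.4]
finger_gap: 0.0639
grip_force: 0.0
```

Run:
```python
from h import *
import pickle
im,st=snap("wrist","w6.png");pickle.dump(st,open("w6.pkl","wb")); print(st["tcp_pos"],st["finger_gap"])
im=cv2.imread("pics/w6.png"); m=cv2.inRange(cv2.cvtColor(im,cv2.COLOR_BGR2HSV),(15,110,80),(32,255,255))
print("exp",proj("wrist",(.4484,-.1944,.147),st),proj("wrist",(.458,-.2367,.147),st),proj("wrist",(.4386,-.1519,.147),st))
n,l,s,ce=cv2.connectedComponentsWithStats(m)
for i in range(1,n):
    if s[i,4]>150:
        print(s[i],ce[i].round(1)); ys,xs=np.where(l==i)
        for y in range(ys.min(),ys.max()+1,10):
            u=(xs[ys==y].min()+xs[ys==y].max())/2; print("  ",y,xs[ys==y].min(),xs[ys==y].max(),plane("wrist",u,y,.147,st).round(4))
```

```text
[ 0.44383668 -0.18540422  0.18217699] 0.06392068909831901
exp [262.12871891 237.397015  ] [261.24227496 288.39153563] [262.91003773 178.44210039]
[ 247    0   87   47 3170] [289.8  19.3]
   0 247 333 [ 0.4288 -0.0462  0.147 ]
   10 248 332 [ 0.4301 -0.0512  0.147 ]
   20 252 328 [ 0.4315 -0.0563  0.147 ]
   30 257 322 [ 0.4326 -0.0615  0.147 ]
   40 268 311 [ 0.4339 -0.0666  0.147 ]
[362   8  54  68 901] [379.9  35. ]
   8 394 403 [ 0.4908 -0.0347  0.147 ]
   18 373 410 [ 0.4886 -0.0407  0.147 ]
   28 366 379 [ 0.4795 -0.0486  0.147 ]
   38 362 371 [ 0.4778 -0.0546  0.147 ]
   48 362 374 [ 0.4805 -0.0595  0.147 ]
   58 365 377 [ 0.484  -0.0643  0.147 ]
   68 372 385 [ 0.4904 -0.0685  0.147 ]
[ 255  164   12  123 1358] [260.3 224.4]
   164 259 263 [ 0.435  -0.1427  0.147 ]
   174 256 266 [ 0.4366 -0.1492  0.147 ]
   184 255 266 [ 0.4379 -0.156   0.147 ]
   194 255 266 [ 0.4396 -0.1629  0.147 ]
   204 255 265 [ 0.441 -0.17   0.147]
   214 255 266 [ 0.443  -0.1771  0.147 ]
   224 255 266 [ 0.4448 -0.1845  0.147 ]
   234 255 265 [ 0.4463 -0.1922  0.147 ]
   244 255 265 [ 0.4481 -0.1999  0.147 ]
   254 255 265 [ 0.4501 -0.2079  0.147 ]
   264 255 265 [ 0.452 -0.216  0.147]
   274 255 265 [ 0.4541 -0.2244  0.147 ]
   284 256 264 [ 0.4561 -0.2331  0.147 ]
```

Call:
servo_tool([
  {"grip":0.3,"x":-4,"y":0.5,"z":0,"roll":0},
  {"grip":0.3,"x":-4,"y":0.5,"z":18,"roll":0},
  {"grip":0.3,"x":0,"y":0,"z":18,"roll":0},
  {"grip":0.3,"x":0,"y":0,"z":17,"roll":0},
  {"grip":0.3,"x":0,"y":0,"z":0,"roll":0},
])

```text
clock: 3.95
tcp_pos: [0.4521, -0.1975, 0.1367]
orientation: [0.0, 0.621, 0.784, 0.0]
wrist_force: [-1.0, 0.5, -0.2]
finger_gap: 0.0598
grip_force: 0.0
```

```bash
cat >> h.py <<'E'
def rep():
    st=env.get_state(); w,x,y,z=st["orientation"]; M=R.from_quat([x,y,z,w]).as_matrix()
    print("t",round(st["clock"],2),"tcp",np.round(st["tcp_pos"],4),"az",np.degrees(np.arctan2(M[1,1],M[0,1])).round(2),"zax",M[:,2].round(3),"F",np.round(st["wrist_force"],1),"T",np.round(st["ft_torque"],2),"gap",round(st["finger_gap"],4),"q",np.round(st["joint_pos"],2))
    return st,M
def go(P,mm=True):
    st,M=rep(); print("tool delta mm",(M.T@(np.array(P)-st["tcp_pos"])*1000).round(1))
E
python3 -c "
from h import *
go((.447,-.194,.128))"
```

```text
t 3.95 tcp [ 0.4521 -0.1975  0.1367] az 13.26 zax [ 0.001 -0.    -1.   ] F [-1.   0.5 -0.2] T [-0.02  0.03  0.01] gap 0.0598 q [-0.57  0.21 -0.33  1.03  0.    0.76]
tool delta mm [ 4.5 -4.2  8.7]
```

Call:
servo_tool([
  {"grip":0.3,"x":3,"y":-3.5,"z":8,"roll":0},
  {"grip":0.3,"x":0,"y":0,"z":0,"roll":0},
  {"grip":0.3,"x":0,"y":0,"z":0,"roll":0},
])

```text
clock: 4.2
tcp_pos: [0.4479, -0.1954, 0.1298]
orientation: [0.001, 0.621, 0.784, 0.0]
wrist_force: [-0.3, 0.4, 0.3]
finger_gap: 0.0598
grip_force: 0.0
```

Run:
```python
from h import *
im,st=snap("wrist","w7.png"); s,M=rep()
im=cv2.imread("pics/w7.png"); m=cv2.inRange(cv2.cvtColor(im,cv2.COLOR_BGR2HSV),(15,110,80),(32,255,255)); m[:110]=0
n,l,s,ce=cv2.connectedComponentsWithStats(m)
i=1+s[1:,4].argmax(); print(s[i]); ys,xs=np.where(l==i)
for y in range(ys.min(),ys.max()+1,20):
    a,b=xs[ys==y].min(),xs[ys==y].max(); P=plane("wrist",(a+b)/2,y,.147,st); print("  ",y,a,b,P.round(4),"tool:",(M.T@(P-st["tcp_pos"])*1000).round(1))
```

```text
t 4.25 tcp [ 0.448  -0.1956  0.1298] az 13.23 zax [ 0.002 -0.001 -1.   ] F [ 0.6 -0.8  0.3] T [0.03 0.02 0.03] gap 0.0598 q [-0.58  0.2  -0.36  1.01  0.    0.76]
[ 250  162   16  163 2390]
   162 255 259 [ 0.4346 -0.1422  0.147 ] tool: [ 54.8  -0.8 -17.3]
   182 250 265 [ 0.437  -0.1515  0.147 ] tool: [ 45.3  -0.5 -17.3]
   202 250 265 [ 0.4393 -0.1613  0.147 ] tool: [ 35.2  -0.5 -17.3]
   222 250 265 [ 0.4417 -0.1715  0.147 ] tool: [ 24.7  -0.5 -17.2]
   242 250 264 [ 0.444  -0.1824  0.147 ] tool: [ 13.6  -0.8 -17.2]
   262 250 264 [ 0.4467 -0.1938  0.147 ] tool: [  1.9  -0.8 -17.2]
   282 250 264 [ 0.4495 -0.2058  0.147 ] tool: [-10.5  -0.8 -17.2]
   302 250 264 [ 0.4525 -0.2186  0.147 ] tool: [-23.6  -0.8 -17.2]
   322 253 261 [ 0.4557 -0.2322  0.147 ] tool: [-37.6  -0.8 -17.1]
```

Call:
servo_tool([
  {"grip":0.3,"x":0,"y":-0.7,"z":5,"roll":0},
  {"grip":1,"x":0,"y":0,"z":0,"roll":0},
  {"grip":1,"x":0,"y":0,"z":0,"roll":0},
  {"grip":1,"x":0,"y":0,"z":0,"roll":0},
  {"grip":1,"x":0,"y":0,"z":0,"roll":0},
], grip_force=40)

```text
clock: 4.67
tcp_pos: [0.4465, -0.1953, 0.1233]
orientation: [0.0, 0.621, 0.784, 0.0]
wrist_force: [-0.5, -0.3, -0.3]
finger_gap: 0.0112
grip_force: 0.0
```

Call:
servo_tool([
  {"grip":1,"x":0,"y":0,"z":0,"roll":0},
  {"grip":1,"x":0,"y":0,"z":0,"roll":0},
  {"grip":1,"x":0,"y":0,"z":0,"roll":0},
])

```text
clock: 4.92
tcp_pos: [0.4468, -0.1953, 0.1234]
orientation: [0.0, 0.621, 0.784, 0.0]
wrist_force: [1.2, 1.1, 0.2]
finger_gap: 0.0066
grip_force: 38.9
```

Run:
```python
from h import *
rep()
r=np.hypot(114,49);a0=np.arctan2(49,-114)
th=np.radians(np.array([0,6,12,18,24,30,36,42,48,54,60,66,72,78,84,90,95,98.6]))
y=r*np.cos(a0-th);z=-r*np.sin(a0-th)
print(np.c_[np.degrees(th[1:]),np.diff(y),np.diff(z)].round(1)); print((y[-1]-y[0]),(z[-1]-z[0]))
```

```text
t 4.92 tcp [ 0.4468 -0.1953  0.1234] az 13.22 zax [ 0.001  0.    -1.   ] F [1.2 1.1 0.2] T [ 0.01 -0.22 -0.1 ] gap 0.0066 q [-0.58  0.21 -0.37  0.99  0.    0.76]
[[  6.    5.7 -11.6]
 [ 12.    6.9 -11. ]
 [ 18.    8.  -10.2]
 [ 24.    9.1  -9.3]
 [ 30.   10.   -8.3]
 [ 36.   10.8  -7.2]
 [ 42.   11.5  -6. ]
 [ 48.   12.1  -4.8]
 [ 54.   12.5  -3.5]
 [ 60.   12.8  -2.2]
 [ 66.   13.   -0.8]
 [ 72.   13.    0.5]
 [ 78.   12.9   1.9]
 [ 84.   12.6   3.2]
 [ 90.   12.2   4.5]
 [ 95.    9.7   4.7]
 [ 98.6   6.7   3.9]]
179.49609182388616 -56.39099561061693
```

Call:
servo_tool([
  {"grip":1,"x":0,"y":5.7,"z":-11.6,"roll":0},
  {"grip":1,"x":0,"y":6.9,"z":-11.0,"roll":0},
  {"grip":1,"x":0,"y":8.0,"z":-10.2,"roll":0},
  {"grip":1,"x":0,"y":9.1,"z":-9.3,"roll":0},
])

```text
clock: 5.25
tcp_pos: [0.4743, -0.188, 0.1647]
orientation: [-0.002, 0.621, 0.784, -0.001]
wrist_force: [0.3, 0.1, -5.3]
finger_gap: 0.0066
grip_force: 38.7
```

Call:
servo_tool([
  {"grip":1,"x":0,"y":0,"z":0,"roll":0},
  {"grip":1,"x":0,"y":0,"z":0,"roll":0},
])

```text
clock: 5.42
tcp_pos: [0.4748, -0.1882, 0.1646]
orientation: [-0.001, 0.621, 0.784, -0.0]
wrist_force: [-0.3, -1.1, -4.5]
finger_gap: 0.0063
grip_force: 39.0
```

Call:
servo_tool([
  {"grip":1,"x":0,"y":10.0,"z":-8.3,"roll":0},
  {"grip":1,"x":0,"y":10.8,"z":-7.2,"roll":0},
  {"grip":1,"x":0,"y":11.5,"z":-6.0,"roll":0},
  {"grip":1,"x":0,"y":12.1,"z":-4.8,"roll":0},
])

```text
clock: 5.75
tcp_pos: [0.516, -0.1778, 0.1917]
orientation: [-0.002, 0.621, 0.783, -0.001]
wrist_force: [-6.5, 2.5, 6.6]
finger_gap: 0.0066
grip_force: 39.2
```

Call:
servo_tool([
  {"grip":1,"x":0,"y":12.5,"z":-3.5,"roll":0},
  {"grip":1,"x":0,"y":12.8,"z":-2.2,"roll":0},
  {"grip":1,"x":0,"y":13.0,"z":-0.8,"roll":0},
  {"grip":1,"x":0,"y":13.0,"z":0.5,"roll":0},
  {"grip":1,"x":0,"y":0,"z":0,"roll":0},
])

```text
clock: 6.17
tcp_pos: [0.5697, -0.166, 0.1979]
orientation: [0.0, 0.621, 0.784, 0.001]
wrist_force: [-1.8, 3.1, 6.7]
finger_gap: 0.0062
grip_force: 41.5
```

Run:
```python
from h import *
rep()
```

```text
t 6.17 tcp [ 0.5697 -0.166   0.1979] az 13.27 zax [ 0.001  0.001 -1.   ] F [-1.8  3.1  6.7] T [ 0.42  0.54 -0.02] gap 0.0062 q [-0.42  0.36  0.03  1.24  0.    0.92]
```

Call:
servo_tool([
  {"grip":1,"x":0,"y":12.9,"z":1.9,"roll":0},
  {"grip":1,"x":0,"y":12.6,"z":3.2,"roll":0},
  {"grip":1,"x":0,"y":12.2,"z":4.5,"roll":0},
  {"grip":1,"x":0,"y":6,"z":2.8,"roll":0},
  {"grip":1,"x":0,"y":0,"z":0,"roll":0},
])

```text
clock: 6.58
tcp_pos: [0.6124, -0.1562, 0.1845]
orientation: [0.0, 0.621, 0.784, 0.001]
wrist_force: [1.2, 1.9, 2.4]
finger_gap: 0.0064
grip_force: 41.6
```

Call:
servo_tool([
  {"grip":1,"x":0,"y":4,"z":2,"roll":0},
  {"grip":1,"x":0,"y":3,"z":1.6,"roll":0},
  {"grip":1,"x":0,"y":2,"z":1,"roll":0},
  {"grip":1,"x":0,"y":0,"z":0,"roll":0},
])

```text
clock: 6.92
tcp_pos: [0.6197, -0.1546, 0.1803]
orientation: [-0.0, 0.621, 0.784, -0.0]
wrist_force: [-0.4, 1.5, 1.5]
finger_gap: 0.0061
grip_force: 41.4
```

Run:
```python
from h import *
rep()
```

```text
t 6.92 tcp [ 0.6197 -0.1546  0.1803] az 13.21 zax [-0.001  0.    -1.   ] F [-0.4  1.5  1.5] T [ 0.15  0.29 -0.05] gap 0.0061 q [-0.37  0.46  0.13  1.25 -0.    0.97]
```

Call:
servo_tool([
  {"grip":1,"x":0,"y":2,"z":1.2,"roll":0},
  {"grip":1,"x":0,"y":0,"z":0,"roll":0},
  {"grip":1,"x":0,"y":0,"z":0,"roll":0},
])

```text
clock: 7.17
tcp_pos: [0.6214, -0.1542, 0.1792]
orientation: [-0.0, 0.621, 0.784, -0.0]
wrist_force: [-1.2, 0.5, 0.5]
finger_gap: 0.0059
grip_force: 41.3
```

Call:
servo_tool([
  {"grip":1,"x":0,"y":1.5,"z":0.9,"roll":0},
  {"grip":1,"x":0,"y":0,"z":0,"roll":0},
  {"grip":1,"x":0,"y":0,"z":0,"roll":0},
])

```text
clock: 7.42
tcp_pos: [0.6233, -0.1538, 0.1783]
orientation: [-0.0, 0.621, 0.784, 0.0]
wrist_force: [-0.8, 0.1, -0.2]
finger_gap: 0.0062
grip_force: 41.0
```

Call:
servo_tool([
  {"grip":1,"x":0,"y":1.5,"z":0.9,"roll":0},
  {"grip":1,"x":0,"y":0,"z":0,"roll":0},
])

```text
clock: 7.58
tcp_pos: [0.6245, -0.1533, 0.1773]
orientation: [-0.0, 0.621, 0.784, -0.0]
wrist_force: [-1.8, 0.4, -0.3]
finger_gap: 0.006
grip_force: 40.9
```

Call:
servo_tool([
  {"grip":1,"x":0,"y":1.5,"z":0.9,"roll":0},
  {"grip":1,"x":0,"y":0,"z":0,"roll":0},
])

```text
clock: 7.75
tcp_pos: [0.6256, -0.153, 0.1765]
orientation: [-0.001, 0.621, 0.784, -0.0]
wrist_force: [-4.4, 0.7, 0.9]
finger_gap: 0.0062
grip_force: 41.0
```

Run:
```python
from h import *
rep()
s,st=snap("scene","s2.png"); im=cv2.imread("pics/s2.png"); cv2.imwrite("pics/s2c.png",cv2.resize(im[60:240,130:350],None,fx=3,fy=3,interpolation=cv2.INTER_CUBIC))
```

```text
t 7.75 tcp [ 0.6256 -0.153   0.1765] az 13.21 zax [-0.002  0.    -1.   ] F [-4.4  0.7  0.9] T [ 0.02  1.01 -0.04] gap 0.0062 q [-0.36  0.47  0.14  1.25 -0.    0.98]
```

View pics/s2c.png

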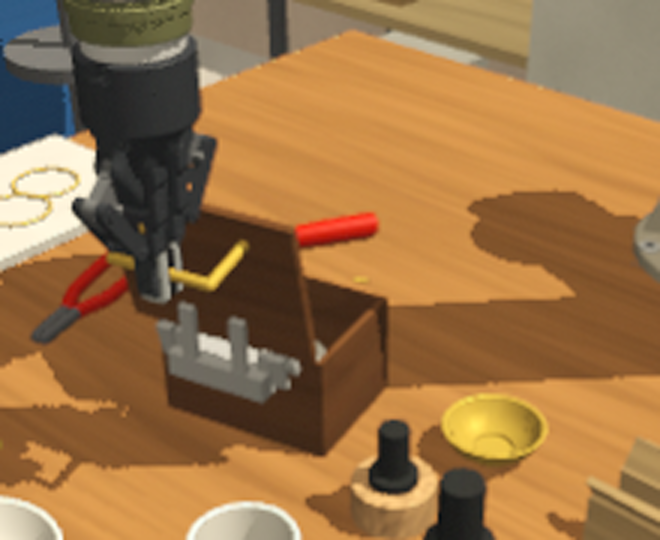

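The scene crop shows the lid raised past vertical and leaning toward the posts, with the bail in the fingers on the far (+x) side. Contact is felt at about 4 N. I'll release and back straight up.

Call:
servo_tool([
  {"grip":0.9,"x":0,"y":0,"z":0,"roll":0},
  {"grip":0.8,"x":0,"y":0,"z":0,"roll":0},
  {"grip":0.65,"x":0,"y":0,"z":0,"roll":0},
  {"grip":0.65,"x":0,"y":0,"z":0,"roll":0},
])

```text
clock: 8.13
tcp_pos: [0.6273, -0.1533, 0.1772]
orientation: [0.001, 0.621, 0.784, 0.001]
wrist_force: [0.6, -0.2, 0.3]
finger_gap: 0.0297
grip_force: 0.0
```

Call:
servo_tool([
  {"grip":0.65,"x":0,"y":0,"z":-10,"roll":0},
  {"grip":0.65,"x":0,"y":0,"z":-25,"roll":0},
  {"grip":0.65,"x":0,"y":0,"z":-35,"roll":0},
  {"grip":0.65,"x":0,"y":0,"z":-35,"roll":0},
  {"grip":0.65,"x":0,"y":0,"z":0,"roll":0},
])

```text
clock: 8.55
tcp_pos: [0.6288, -0.154, 0.2908]
orientation: [0.006, 0.621, 0.784, 0.002]
wrist_force: [0.8, -0.4, 1.6]
finger_gap: 0.03
grip_force: 0.0
```

Run:
```python
from h import *
import pickle
s,st=snap("wrist","w8.png"); pickle.dump(st,open("w8.pkl","wb")); rep(); snap("top","t2.png"); snap("scene","s3.png")
ax=np.array([.9736,.2284,0]);ay=np.array([-.2284,.9736,0]);H=np.array([.5582,-.1678,.094]);t=np.radians(8.6)
up=np.sin(t)*ax+[0,0,np.cos(t)]; n=np.cos(t)*ax-[0,0,np.sin(t)]
for k in (-80,0,80):
    E=H+.136*up+ay*k/1000; print("edge",k,E.round(4),[proj(c,E,st).round(0) for c in("wrist","top","scene")])
for k in (-40,40):
    B=H+.114*up+n*.049+ay*k/1000; print("bar",k,B.round(4),[proj(c,B,st).round(0) for c in("wrist","top","scene")])
for f,lo in [("w8",(15,110,80)),("t2",(15,110,80)),("s3",(15,110,90))]:
    im=cv2.imread(f"pics/{f}.png"); m=cv2.inRange(cv2.cvtColor(im,cv2.COLOR_BGR2HSV),lo,(32,255,255)); n_,l,s,ce=cv2.connectedComponentsWithStats(m)
    print(f,[(s[i].tolist(),ce[i].round().tolist()) for i in range(1,n_) if 100<s[i,4]<4000])
a=cv2.imread("pics/w8.png"); b=cv2.resize(cv2.imread("pics/t2.png")[150:290,290:430],(384,384),interpolation=cv2.INTER_CUBIC)
cv2.imwrite("pics/c8.png",cv2.resize(np.hstack([a,b]),None,fx=.89,fy=.89))
```

```text
t 8.6 tcp [ 0.6285 -0.1539  0.2877] az 13.22 zax [ 0.01  -0.003 -1.   ] F [ 1.2 -0.4  0.4] T [-0.1   0.01 -0.02] gap 0.03 q [-0.36  0.45  0.38  1.49  0.    0.98]
edge -80 [ 0.5963 -0.241   0.2285] [array([200., 290.]), array([405., 173.]), array([164., 118.])]
edge 0 [ 0.578  -0.1632  0.2285] [array([193., 207.]), array([360., 185.]), array([196., 126.])]
edge 80 [ 0.5597 -0.0853  0.2285] [array([185., 102.]), array([314., 198.]), array([229., 134.])]
bar -40 [ 0.6311 -0.1918  0.1994] [array([251., 235.]), array([370., 158.]), array([168., 143.])]
bar 40 [ 0.6128 -0.1139  0.1994] [array([250., 151.]), array([326., 169.]), array([201., 152.])]
w8 [([106, 0, 62, 53, 2753], [137.0, 23.0]), ([207, 22, 31, 34, 281], [225.0, 36.0]), ([201, 145, 57, 96, 1535], [240.0, 187.0]), ([337, 328, 48, 56, 678], [358.0, 359.0])]
t2 [([60, 0, 25, 13, 125], [73.0, 4.0]), ([0, 0, 107, 52, 1471], [65.0, 39.0]), ([324, 157, 40, 32, 313], [338.0, 168.0]), ([61, 204, 25, 87, 944], [73.0, 247.0]), ([256, 207, 16, 26, 155], [261.0, 219.0]), ([108, 237, 101, 41, 3589], [161.0, 257.0]), ([245, 252, 42, 42, 1353], [265.0, 273.0]), ([79, 317, 11, 15, 110], [84.0, 323.0])]
s3 [([256, 0, 150, 15, 1076], [344.0, 4.0]), ([487, 0, 25, 32, 744], [499.0, 14.0]), ([224, 18, 83, 64, 3085], [270.0, 49.0]), ([137, 131, 76, 26, 491], [178.0, 145.0]), ([125, 204, 29, 16, 267], [139.0, 212.0])]
```

View pics/c8.png

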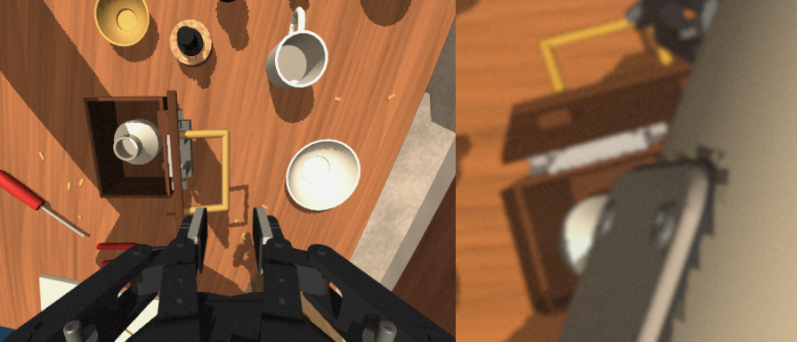

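The picture shows the lid standing open by itself, the open box with the flask, and the lid's upper edge around col 193, rows 103-215. The bail is to the right at col 255. I'll move over the edge and measure it.

Call:
servo_tool([
  {"grip":0.65,"x":0,"y":-25,"z":0,"roll":0},
  {"grip":0.65,"x":0,"y":-20,"z":0,"roll":0},
  {"grip":0.65,"x":0,"y":0,"z":0,"roll":0},
  {"grip":0.65,"x":0,"y":0,"z":0,"roll":0},
  {"grip":0.65,"x":0,"y":0,"z":0,"roll":0},
])

```text
clock: 9.12
tcp_pos: [0.5824, -0.1633, 0.2811]
orientation: [-0.0, 0.621, 0.784, 0.0]
wrist_force: [0.3, 0.1, 0.5]
finger_gap: 0.0301
grip_force: 0.0
```

Run:
```python
from h import *
import pickle
s,st=snap("wrist","w9.png"); pickle.dump(st,open("w9.pkl","wb")); rep()
for f,rows,lo,hi in [("w8",(115,130,150,180,200),170,240),("w9",(120,140,160,180,200),220,290)]:
    im=cv2.imread(f"pics/{f}.png"); 
    for r in rows: print(f,r,lo,im[r-1:r+2,lo:hi:2].mean(0).max(1).astype(int).tolist())
ax=np.array([.9736,.2284,0]);ay=np.array([-.2284,.9736,0]);H=np.array([.5582,-.1678,.094]);t=np.radians(10.5)
up=np.sin(t)*ax+[0,0,np.cos(t)]; n=np.cos(t)*ax-[0,0,np.sin(t)]
for k in (0,30,60,80):
    E=H+.136*up+ay*k/1000; print("edge",k,E.round(4),proj("wrist",E+.004*n,st).round(0),proj("wrist",E-.004*n,st).round(0))
```

```text
t 9.17 tcp [ 0.5827 -0.1633  0.2811] az 13.22 zax [-0.  0. -1.] F [0.9 0.5 0.4] T [-0.03  0.   -0.01] gap 0.0301 q [-0.41  0.37  0.25  1.45  0.    0.93]
w8 115 170 [69, 73, 70, 67, 73, 118, 117, 23, 24, 99, 111, 108, 105, 100, 64, 196, 187, 178, 195, 204, 209, 215, 212, 209, 203, 202, 193, 188, 185, 176, 172, 167, 169, 187, 197]
w8 130 170 [69, 72, 69, 78, 118, 119, 121, 125, 120, 110, 108, 109, 107, 102, 86, 95, 115, 120, 203, 212, 213, 209, 207, 202, 198, 189, 190, 184, 172, 166, 169, 172, 185, 199, 191]
w8 150 170 [229, 229, 182, 90, 101, 118, 119, 120, 120, 132, 110, 110, 107, 105, 102, 73, 134, 135, 135, 208, 240, 240, 240, 239, 239, 238, 238, 237, 236, 236, 235, 235, 234, 235, 234]
w8 180 170 [82, 71, 69, 69, 64, 65, 66, 106, 124, 101, 220, 178, 111, 110, 105, 101, 74, 124, 125, 119, 91, 91, 82, 70, 95, 98, 96, 99, 100, 96, 107, 108, 114, 116, 113]
w8 200 170 [38, 33, 35, 37, 35, 35, 35, 34, 118, 121, 34, 53, 104, 112, 109, 105, 95, 85, 82, 84, 107, 102, 100, 98, 96, 98, 100, 104, 108, 108, 114, 113, 110, 111, 114]
w9 120 220 [126, 111, 25, 27, 22, 75, 128, 125, 75, 68, 69, 67,
[... 355 characters left out ...]
, 67, 58, 47, 63, 67, 65, 117, 114, 113, 109, 92, 146, 157, 162, 171, 170, 176, 178, 175, 174, 177, 176, 174, 179]
w9 180 220 [123, 131, 111, 223, 222, 228, 229, 227, 73, 70, 67, 68, 66, 69, 69, 67, 64, 118, 116, 112, 110, 94, 115, 116, 119, 117, 117, 195, 213, 204, 200, 208, 214, 209, 211]
w9 200 220 [119, 129, 129, 168, 222, 225, 228, 225, 114, 73, 69, 70, 65, 69, 70, 66, 66, 118, 117, 112, 111, 92, 120, 117, 117, 121, 118, 112, 114, 118, 115, 117, 118, 192, 203]
edge 0 [ 0.5823 -0.1621  0.2277] [264. 213.] [254. 214.]
edge 30 [ 0.5755 -0.1329  0.2277] [264. 175.] [253. 176.]
edge 60 [ 0.5686 -0.1037  0.2277] [264. 134.] [253. 134.]
edge 80 [ 0.5641 -0.0843  0.2277] [265. 104.] [253. 104.]
```

Call:
servo_tool([
  {"grip":0.65,"x":0,"y":-0.5,"z":30,"roll":0},
  {"grip":0.65,"x":0,"y":-0.5,"z":25,"roll":0},
  {"grip":0.65,"x":0,"y":-0.5,"z":15,"roll":0},
  {"grip":0.65,"x":0,"y":0,"z":10,"roll":0},
  {"grip":0.65,"x":0,"y":0,"z":0,"roll":0},
], grip_force=30)

```text
clock: 9.58
tcp_pos: [0.5801, -0.163, 0.1988]
orientation: [-0.002, 0.621, 0.784, -0.001]
wrist_force: [-0.0, 0.2, 0.4]
finger_gap: 0.0299
grip_force: 0.0
```

Call:
servo_tool([
  {"grip":1,"x":0,"y":0,"z":0,"roll":0},
  {"grip":1,"x":0,"y":0,"z":0,"roll":0},
  {"grip":1,"x":0,"y":0,"z":0,"roll":0},
  {"grip":1,"x":0,"y":0,"z":0,"roll":0},
  {"grip":1,"x":0,"y":0,"z":0,"roll":0},
])

```text
clock: 10.0
tcp_pos: [0.5802, -0.1641, 0.2025]
orientation: [-0.0, 0.621, 0.784, -0.001]
wrist_force: [-5.2, -1.5, 0.3]
finger_gap: 0.0108
grip_force: 29.5
```

Run:
```python
from h import *
rep()
```

```text
t 10.0 tcp [ 0.5802 -0.1641  0.2025] az 13.19 zax [-0.001 -0.001 -1.   ] F [-5.2 -1.5  0.3] T [-0.33  1.56 -0.02] gap 0.0108 q [-0.41  0.38  0.07  1.26 -0.    0.93]
```

Call:
servo_tool([
  {"grip":1,"x":0,"y":-4,"z":-0.7,"roll":0},
  {"grip":1,"x":0,"y":-4,"z":-0.6,"roll":0},
  {"grip":1,"x":0,"y":0,"z":0,"roll":0},
  {"grip":1,"x":0,"y":0,"z":0,"roll":0},
])

```text
clock: 10.33
tcp_pos: [0.5732, -0.1658, 0.2039]
orientation: [0.001, 0.621, 0.784, 0.0]
wrist_force: [-2.7, -0.7, 3.4]
finger_gap: 0.0092
grip_force: 31.6
```

Call:
servo_tool([
  {"grip":1,"x":0,"y":-4,"z":-0.4,"roll":0},
  {"grip":1,"x":0,"y":-4,"z":-0.3,"roll":0},
  {"grip":1,"x":0,"y":0,"z":0,"roll":0},
  {"grip":1,"x":0,"y":0,"z":0,"roll":0},
])

```text
clock: 10.67
tcp_pos: [0.5652, -0.1676, 0.2042]
orientation: [0.0, 0.621, 0.784, 0.0]
wrist_force: [-3.2, -0.7, 4.2]
finger_gap: 0.0073
grip_force: 31.7
```

Run:
```python
from h import *
rep()
```

```text
t 10.67 tcp [ 0.5652 -0.1676  0.2042] az 13.2 zax [ 0.001 -0.    -1.   ] F [-3.2 -0.7  4.2] T [-0.18  1.11 -0.08] gap 0.0073 q [-0.42  0.35  0.03  1.25 -0.    0.92]
```

Call:
servo_tool([
  {"grip":1,"x":0,"y":-3,"z":-0.2,"roll":0},
  {"grip":1,"x":0,"y":0,"z":0,"roll":0},
  {"grip":1,"x":0,"y":0,"z":0,"roll":0},
])

```text
clock: 10.92
tcp_pos: [0.5626, -0.1682, 0.2041]
orientation: [0.0, 0.621, 0.784, 0.0]
wrist_force: [-3.1, -0.7, 3.9]
finger_gap: 0.0074
grip_force: 30.4
```

Call:
servo_tool([
  {"grip":1,"x":0,"y":-3,"z":-0.1,"roll":0},
  {"grip":1,"x":0,"y":0,"z":0,"roll":0},
  {"grip":1,"x":0,"y":0,"z":0,"roll":0},
])

```text
clock: 11.17
tcp_pos: [0.5602, -0.1688, 0.2042]
orientation: [0.001, 0.621, 0.784, 0.001]
wrist_force: [1.2, -0.3, 2.3]
finger_gap: 0.0073
grip_force: 29.7
```

Run:
```python
from h import *
rep()
```

```text
t 11.17 tcp [ 0.5602 -0.1688  0.2042] az 13.22 zax [ 0.002  0.    -1.   ] F [ 1.2 -0.3  2.3] T [-0.04 -0.1  -0.1 ] gap 0.0073 q [-0.43  0.34  0.02  1.25  0.    0.91]
```

Call:
servo_tool([
  {"grip":1,"x":0,"y":-0.5,"z":0,"roll":0},
  {"grip":1,"x":0,"y":0,"z":0,"roll":0},
  {"grip":1,"x":0,"y":0,"z":0,"roll":0},
  {"grip":1,"x":0,"y":0,"z":-4,"roll":0},
  {"grip":1,"x":0,"y":0,"z":-4,"roll":0},
], grip_force=80)

```text
clock: 11.58
tcp_pos: [0.5579, -0.1686, 0.2107]
orientation: [-0.002, 0.621, 0.784, -0.001]
wrist_force: [0.6, -0.9, -6.1]
finger_gap: 0.0063
grip_force: 78.9
```

Call:
servo_tool([
  {"grip":1,"x":0,"y":0,"z":-4,"roll":0},
  {"grip":1,"x":0,"y":0,"z":-4,"roll":0},
  {"grip":1,"x":0,"y":0,"z":0,"roll":0},
])

```text
clock: 11.83
tcp_pos: [0.559, -0.1688, 0.2206]
orientation: [-0.0, 0.621, 0.784, 0.0]
wrist_force: [-0.1, -1.1, -4.7]
finger_gap: 0.0063
grip_force: 79.1
```

Run:
```python
from h import *
rep()
```

```text
t 11.83 tcp [ 0.559  -0.1688  0.2206] az 13.21 zax [ 0.  0. -1.] F [-0.1 -1.1 -4.7] T [ 0.01 -0.06  0.04] gap 0.0063 q [-0.43  0.33  0.05  1.29  0.    0.91]
```

Call:
servo_tool([
  {"grip":1,"x":0,"y":0,"z":-10,"roll":0},
  {"grip":1,"x":0,"y":0,"z":-20,"roll":0},
  {"grip":1,"x":0,"y":0,"z":-25,"roll":0},
  {"grip":1,"x":0,"y":0,"z":-20,"roll":0},
  {"grip":1,"x":8,"y":0,"z":-10,"roll":0},
])

```text
clock: 12.25
tcp_pos: [0.5581, -0.1623, 0.3083]
orientation: [0.002, 0.622, 0.783, 0.0]
wrist_force: [-0.4, -0.2, -4.3]
finger_gap: 0.0066
grip_force: 79.1
```

Call:
servo_tool([
  {"grip":1,"x":16,"y":0,"z":0,"roll":0},
  {"grip":1,"x":24,"y":0,"z":0,"roll":0},
  {"grip":1,"x":28,"y":0,"z":0,"roll":0},
  {"grip":1,"x":28,"y":0,"z":0,"roll":0},
  {"grip":1,"x":28,"y":0,"z":0,"roll":0},
])

```text
clock: 12.67
tcp_pos: [0.527, -0.0378, 0.3036]
orientation: [-0.001, 0.621, 0.784, -0.0]
wrist_force: [0.2, 0.3, -5.1]
finger_gap: 0.0065
grip_force: 79.1
```

Call:
servo_tool([
  {"grip":1,"x":28,"y":0,"z":0,"roll":0},
  {"grip":1,"x":28,"y":0,"z":0,"roll":0},
  {"grip":1,"x":28,"y":0,"z":0,"roll":0},
  {"grip":1,"x":28,"y":0,"z":0,"roll":0},
  {"grip":1,"x":28,"y":0,"z":0,"roll":0},
])

```text
clock: 13.08
tcp_pos: [0.4945, 0.0983, 0.3038]
orientation: [-0.001, 0.621, 0.784, -0.001]
wrist_force: [0.2, 0.5, -4.2]
finger_gap: 0.0066
grip_force: 79.1
```

Call:
servo_tool([
  {"grip":1,"x":28,"y":0,"z":0,"roll":0},
  {"grip":1,"x":28,"y":0,"z":0,"roll":0},
  {"grip":1,"x":28,"y":0,"z":0,"roll":0},
  {"grip":1,"x":20,"y":0,"z":0,"roll":0},
  {"grip":1,"x":10,"y":0,"z":0,"roll":0},
])

```text
clock: 13.5
tcp_pos: [0.468, 0.2099, 0.3039]
orientation: [-0.001, 0.62, 0.785, -0.001]
wrist_force: [-0.1, -0.3, -5.0]
finger_gap: 0.0064
grip_force: 79.0
```

Call:
servo_tool([
  {"grip":1,"x":6,"y":0,"z":0,"roll":5},
  {"grip":1,"x":0,"y":0,"z":0,"roll":5},
  {"grip":1,"x":0,"y":0,"z":0,"roll":5},
  {"grip":1,"x":0,"y":0,"z":0,"roll":0},
  {"grip":1,"x":0,"y":0,"z":0,"roll":0},
])

```text
clock: 13.92
tcp_pos: [0.4684, 0.2128, 0.3043]
orientation: [-0.0, 0.717, 0.697, -0.001]
wrist_force: [-0.1, -0.7, -4.3]
finger_gap: 0.0067
grip_force: 79.0
```

Run:
```python
from h import *
import pickle
go((.470,.213,.30))
im,st=snap("wrist","w10.png"); pickle.dump(st,open("w10.pkl","wb")); snap("scene","s4.png"); snap("top","t4.png")
```

```text
t 13.92 tcp [0.4684 0.2128 0.3043] az -1.63 zax [-0.002 -0.    -1.   ] F [-0.1 -0.7 -4.3] T [-0.06  0.02  0.02] gap 0.0067 q [0.27 0.19 0.06 1.44 0.   1.87]
tool delta mm [0.2 1.6 4.3]
```

Run:
```python
from h import *
import pickle
st=pickle.load(open("w10.pkl","rb"))
for f in ["w10"]:
    o=ortho("wrist",cv2.imread(f"pics/{f}.png"),(.47,.205),.08,780,290,3,st)
    g=cv2.GaussianBlur(o[...,2].astype(float),(9,5),0); d=np.gradient(g,axis=0)
    for nm,lo,hi in [("back",15,60),("frontin",205,255)]:
      for rng in [(110,250),(250,400),(110,400)]:
        X=np.arange(*rng,4); Y=lo+d[lo:hi][:,X].argmax(0)
        for _ in range(4):
            k=np.polyfit(X,Y,1); r=np.abs(Y-np.polyval(k,X)); m=r<max(2.5,np.median(r)*2); X,Y=X[m],Y[m]
        print(nm,rng,len(X),"slope %.2f"%np.degrees(np.arctan(k[0])),"x at col366 %.4f"%(.47+(145-np.polyval(k,366))/3000))
    for c in (150,200,250,300,350,450): print(c,g[::8,c].astype(int).tolist())
```

```text
back (110, 250) 34 slope 3.27 x at col366 0.5017
back (250, 400) 38 slope 1.77 x at col366 0.5033
back (110, 400) 68 slope 1.77 x at col366 0.5032
frontin (110, 250) 27 slope 1.42 x at col366 0.4398
frontin (250, 400) 38 slope 4.95 x at col366 0.4420
frontin (110, 400) 38 slope -4.76 x at col366 0.4471
150 [175, 177, 178, 182, 131, 148, 183, 210, 217, 222, 214, 204, 210, 192, 78, 87, 99, 99, 102, 102, 106, 107, 96, 168, 111, 109, 116, 121, 113, 197, 232, 222, 193, 197, 201, 184, 181]
200 [114, 95, 98, 98, 99, 135, 184, 200, 213, 222, 216, 208, 207, 212, 66, 81, 101, 99, 102, 101, 105, 106, 100, 154, 125, 109, 114, 119, 111, 170, 232, 226, 190, 196, 201, 198, 184]
250 [97, 96, 95, 98, 97, 125, 183, 197, 215, 223, 215, 210, 209, 192, 82, 76, 99, 99, 102, 100, 108, 106, 104, 95, 108, 112, 117, 120, 117, 114, 114, 114, 113, 155, 202, 198, 194]
300 [100, 96, 98, 97, 96, 112, 177, 192, 216, 220, 218, 210, 209, 218, 112, 69, 97, 99, 100, 103, 105, 106, 104, 89, 113, 119, 120, 121, 118, 116, 114, 114, 115, 149, 196, 198, 193]
350 [104, 98, 97, 94, 97, 104, 173, 186, 212, 216, 221, 211, 208, 222, 167, 65, 94, 100, 104, 103, 104, 107, 106, 90, 113, 119, 118, 119, 117, 117, 116, 113, 116, 124, 197, 196, 194]
450 [140, 134, 132, 130, 130, 130, 134, 143, 148, 139, 142, 142, 141, 148, 145, 60, 87, 102, 102, 105, 103, 106, 105, 102, 155, 126, 110, 117, 118, 106, 193, 232, 223, 191, 192, 191, 191]
```

Call:
servo_tool([
  {"grip":1,"x":0,"y":0.5,"z":25,"roll":0},
  {"grip":1,"x":0,"y":0,"z":25,"roll":0},
  {"grip":1,"x":0,"y":0,"z":20,"roll":0},
  {"grip":1,"x":0,"y":0,"z":15,"roll":0},
  {"grip":1,"x":0,"y":0,"z":8,"roll":0},
])

```text
clock: 14.48
tcp_pos: [0.4687, 0.2122, 0.2098]
orientation: [-0.001, 0.718, 0.696, -0.002]
wrist_force: [0.3, -0.1, -4.9]
finger_gap: 0.0066
grip_force: 78.9
```

Call:
servo_tool([
  {"grip":1,"x":0,"y":0,"z":8,"roll":0},
  {"grip":1,"x":0,"y":0,"z":8,"roll":0},
  {"grip":1,"x":0,"y":0,"z":6,"roll":0},
  {"grip":1,"x":0,"y":0,"z":6,"roll":0},
  {"grip":1,"x":0,"y":0,"z":0,"roll":0},
])

```text
clock: 14.9
tcp_pos: [0.4696, 0.2126, 0.1832]
orientation: [-0.0, 0.718, 0.696, -0.0]
wrist_force: [-1.5, -0.4, -3.3]
finger_gap: 0.0061
grip_force: 78.9
```

Run:
```python
from h import *
rep()
```

```text
t 14.9 tcp [0.4696 0.2126 0.1832] az -1.78 zax [-0.001 -0.    -1.   ] F [-1.5 -0.4 -3.3] T [-0.03  0.05  0.  ] gap 0.0061 q [ 0.27  0.22 -0.2   1.15  0.    1.87]
```

Call:
servo_tool([
  {"grip":1,"x":0,"y":-0.7,"z":6,"roll":0},
  {"grip":1,"x":0,"y":0,"z":6,"roll":0},
  {"grip":1,"x":0,"y":0,"z":6,"roll":0},
  {"grip":1,"x":0,"y":0,"z":6,"roll":0},
  {"grip":1,"x":0,"y":0,"z":6,"roll":0},
])

```text
clock: 15.32
tcp_pos: [0.4692, 0.2128, 0.1535]
orientation: [-0.0, 0.718, 0.696, 0.0]
wrist_force: [0.0, -1.2, -5.1]
finger_gap: 0.0064
grip_force: 79.0
```

Call:
servo_tool([
  {"grip":1,"x":0,"y":0,"z":5,"roll":0},
  {"grip":1,"x":0,"y":0,"z":3,"roll":0},
  {"grip":1,"x":0,"y":0,"z":0,"roll":0},
  {"grip":1,"x":0,"y":0,"z":0,"roll":0},
])

```text
clock: 15.65
tcp_pos: [0.4692, 0.2127, 0.146]
orientation: [-0.0, 0.718, 0.696, -0.0]
wrist_force: [0.7, -0.0, -4.2]
finger_gap: 0.0063
grip_force: 78.9
```

Run:
```python
from h import *
rep()
```

```text
t 15.65 tcp [0.4692 0.2127 0.146 ] az -1.79 zax [-0. -0. -1.] F [ 0.7 -0.  -4.2] T [ 0.01 -0.01  0.03] gap 0.0063 q [ 0.27  0.24 -0.27  1.06  0.    1.87]
```

Free and in the slot; the last ~8 mm go slowly until contact.

Call:
servo_tool([
  {"grip":1,"x":0,"y":0,"z":3,"roll":0},
  {"grip":1,"x":0,"y":0,"z":2,"roll":0},
  {"grip":1,"x":0,"y":0,"z":0,"roll":0},
])

```text
clock: 15.9
tcp_pos: [0.4691, 0.2127, 0.1408]
orientation: [-0.0, 0.718, 0.696, -0.0]
wrist_force: [0.3, 0.0, -4.4]
finger_gap: 0.0063
grip_force: 79.0
```

Call:
servo_tool([
  {"grip":1,"x":0,"y":0,"z":1.5,"roll":0},
  {"grip":1,"x":0,"y":0,"z":0,"roll":0},
])

```text
clock: 16.07
tcp_pos: [0.4695, 0.2129, 0.14]
orientation: [0.0, 0.718, 0.696, 0.0]
wrist_force: [0.1, 1.4, -3.0]
finger_gap: 0.0067
grip_force: 79.4
```

Call:
servo_tool([
  {"grip":1,"x":0,"y":0,"z":1.2,"roll":0},
  {"grip":1,"x":0,"y":0,"z":0,"roll":0},
])

```text
clock: 16.23
tcp_pos: [0.4699, 0.213, 0.1399]
orientation: [0.001, 0.718, 0.696, 0.001]
wrist_force: [-2.4, -0.6, 6.8]
finger_gap: 0.0063
grip_force: 80.6
```

Call:
servo_tool([
  {"grip":0.9,"x":0,"y":0,"z":-0.7,"roll":0},
  {"grip":0.85,"x":0,"y":0,"z":0,"roll":0},
  {"grip":0.75,"x":0,"y":0,"z":0,"roll":0},
  {"grip":0.68,"x":0,"y":0,"z":0,"roll":0},
  {"grip":0.68,"x":0,"y":0,"z":0,"roll":0},
])

```text
clock: 16.65
tcp_pos: [0.4693, 0.2128, 0.1391]
orientation: [0.0, 0.718, 0.696, 0.0]
wrist_force: [0.4, 0.4, -0.0]
finger_gap: 0.0269
grip_force: 0.0
```

Call:
servo_tool([
  {"grip":0.68,"x":0,"y":0,"z":-8,"roll":0},
  {"grip":0.68,"x":0,"y":0,"z":-15,"roll":0},
  {"grip":0.68,"x":0,"y":0,"z":-30,"roll":0},
  {"grip":0.68,"x":0,"y":0,"z":-35,"roll":0},
  {"grip":0.68,"x":0,"y":0,"z":-35,"roll":0},
])

```text
clock: 17.07
tcp_pos: [0.4686, 0.2126, 0.2635]
orientation: [-0.0, 0.718, 0.696, -0.0]
wrist_force: [1.3, 0.5, 0.3]
finger_gap: 0.0271
grip_force: 0.0
```

Call:
servo_tool([
  {"grip":0.5,"x":0,"y":0,"z":-15,"roll":0},
  {"grip":0.5,"x":0,"y":0,"z":0,"roll":0},
  {"grip":0.5,"x":0,"y":0,"z":0,"roll":0},
])

```text
clock: 17.32
tcp_pos: [0.4699, 0.2129, 0.2785]
orientation: [0.001, 0.718, 0.696, 0.001]
wrist_force: [-0.2, -1.0, -0.2]
finger_gap: 0.0425
grip_force: 0.0
```

Run:
```python
from h import *
import pickle
im,st=snap("wrist","w11.png"); pickle.dump(st,open("w11.pkl","wb")); snap("scene","s5.png"); snap("top","t5.png"); rep()
im=cv2.imread("pics/w11.png"); m=cv2.inRange(cv2.cvtColor(im,cv2.COLOR_BGR2HSV),(15,150,80),(32,255,255)); n,l,s,ce=cv2.connectedComponentsWithStats(m)
print([(s[i].tolist(),ce[i].round().tolist()) for i in range(1,n) if s[i,4]>150])
H=np.array([.4692,.2127,.028]);ay=np.array([.031,.9995,0]);ax=np.array([.9995,-.031,0])
for k in (-80,0,80): print("edge",[proj("wrist",H+[0,0,.136]+ax*e+ay*k/1000,st).round(0) for e in (-.004,.004)])
for k in (-40,40): print("bar",proj("wrist",H+[0,0,.114]+ax*.049+ay*k/1000,st).round(0))
for r in (120,170,220): print(r,im[r-1:r+2,230:330:3].mean(0).max(1).astype(int).tolist())
# stopper & ring, in top (t5) and scene (s5)
for f,b in [("t5",(240,195,300,250)),("s5",(235,185,290,250))]:
    im=cv2.imread(f"pics/{f}.png"); x0,y0,x1,y1=b; c=im[y0:y1,x0:x1]; m=(c.max(2)<60).astype(np.uint8)
    n,l,s,ce=cv2.connectedComponentsWithStats(m); print(f,[(s[i].tolist(),(ce[i]+[x0,y0]).round(1).tolist()) for i in range(1,n) if s[i,4]>20])
```

```text
t 17.47 tcp [0.4685 0.2126 0.2758] az -1.79 zax [-0.002 -0.001 -1.   ] F [-0.4 -0.2  0.4] T [-0.01  0.01 -0.  ] gap 0.0427 q [ 0.27  0.19 -0.01  1.38  0.    1.87]
[([261, 141, 48, 81, 1134], [292.0, 180.0]), ([216, 267, 48, 41, 1448], [239.0, 287.0])]
edge [array([254., 262.]), array([261., 262.])]
edge [array([254., 192.]), array([262., 192.])]
edge [array([253., 107.]), array([262., 107.])]
bar [302. 220.]
bar [306. 148.]
120 [229, 150, 117, 110, 103, 187, 113, 136, 103, 102, 90, 131, 110, 210, 199, 212, 218, 198, 179, 99, 157, 171, 166, 185, 179, 183, 180, 180, 176, 181, 188, 188, 193, 184]
170 [216, 224, 113, 117, 106, 144, 94, 132, 103, 104, 90, 140, 97, 118, 112, 123, 114, 110, 115, 94, 92, 92, 99, 183, 223, 217, 156, 189, 192, 197, 187, 195, 190, 179]
220 [184, 227, 134, 111, 110, 83, 81, 77, 94, 104, 91, 127, 140, 192, 192, 192, 191, 192, 191, 190, 191, 190, 195, 196, 192, 165, 175, 186, 174, 108, 156, 195, 183, 178]
t5 []
s5 [([18, 16, 16, 24, 259], [260.7, 214.0]), ([36, 31, 19, 34, 502], [281.6, 234.4])]
```

The lid stands in the rack, with edge and bar at their expected pixels. Next is the stopper.

Call:
servo_tool([
  {"grip":0.5,"x":-33,"y":10.7,"z":0,"roll":0},
  {"grip":0.5,"x":-33,"y":10.7,"z":0,"roll":0},
  {"grip":0.5,"x":-33,"y":10.7,"z":0,"roll":0},
  {"grip":0.5,"x":-33,"y":10.7,"z":0,"roll":0},
  {"grip":0.5,"x":-33,"y":10.7,"z":0,"roll":0},
])

```text
clock: 17.88
tcp_pos: [0.5169, 0.0448, 0.2756]
orientation: [-0.001, 0.718, 0.696, -0.001]
wrist_force: [-0.1, 0.1, 0.2]
finger_gap: 0.0427
grip_force: 0.0
```

Call:
servo_tool([
  {"grip":0.5,"x":-33,"y":10.7,"z":10,"roll":0},
  {"grip":0.5,"x":-33,"y":10.7,"z":20,"roll":0},
  {"grip":0.5,"x":0,"y":0,"z":20,"roll":0},
  {"grip":0.5,"x":0,"y":0,"z":0,"roll":0},
  {"grip":0.5,"x":0,"y":0,"z":0,"roll":0},
])

```text
clock: 18.3
tcp_pos: [0.5351, -0.0204, 0.225]
orientation: [-0.002, 0.718, 0.696, -0.001]
wrist_force: [-1.0, -0.2, 0.4]
finger_gap: 0.0426
grip_force: 0.0
```

Run:
```python
from h import *
import pickle
im,st=snap("wrist","w12.png"); pickle.dump(st,open("w12.pkl","wb")); s,M=rep()
print("exp top/ringtop",proj("wrist",(.536,-.017,.08),st),proj("wrist",(.536,-.017,.032),st))
im=cv2.imread("pics/w12.png"); hs=cv2.cvtColor(im,cv2.COLOR_BGR2HSV)
m=(im.max(2)<60).astype(np.uint8); n,l,s,ce=cv2.connectedComponentsWithStats(m)
print("dark",[(s[i].tolist(),ce[i].round(1).tolist()) for i in range(1,n) if s[i,4]>60])
u,v=proj("wrist",(.536,-.017,.08),st).astype(int)
for r in range(v-60,v+70,8): print(r,im[r,u-60:u+60:4].max(1).tolist())
```

```text
t 18.35 tcp [ 0.536  -0.02    0.2266] az -1.77 zax [-0.003  0.001 -1.   ] F [ 0.  -0.6  0.1] T [-0.06 -0.04 -0.02] gap 0.0427 q [-0.19  0.24 -0.06  1.27  0.    1.41]
exp top/ringtop [260.06186703 180.15407375] [260.03437135 170.46513251]
dark [([152, 0, 44, 54, 1097], [179.8, 18.3]), ([342, 0, 65, 47, 2147], [369.9, 19.6]), ([271, 72, 44, 46, 1612], [292.4, 94.5]), ([248, 156, 29, 33, 727], [262.1, 171.2]), ([247, 224, 18, 48, 327], [256.5, 249.1]), ([1, 233, 511, 151, 34634], [256.9, 335.3]), ([189, 242, 15, 14, 118], [196.7, 248.9])]
120 [197, 189, 198, 192, 208, 189, 202, 193, 176, 201, 187, 99, 95, 148, 197, 188, 189, 193, 178, 198, 114, 110, 111, 110, 106, 106, 112, 104, 108, 115]
128 [196, 188, 179, 190, 207, 190, 202, 194, 175, 199, 189, 180, 119, 154, 195, 184, 191, 190, 181, 180, 198, 104, 109, 109, 105, 107, 110, 106, 109, 118]
136 [196, 192, 179, 184, 208, 191, 200, 194, 174, 193, 185, 184, 178, 179, 195, 185, 192, 194, 184, 184, 196, 197, 194, 106, 105, 105, 114, 106, 106, 115]
144 [171, 142, 179, 187, 207, 195, 200, 193, 175, 182, 189, 183, 180, 153, 139, 177, 161, 128, 
[... 1294 characters left out ...]
, 184, 184, 202, 186, 186, 186, 180, 178, 193, 188, 188, 176, 193, 201, 202, 193, 186, 180, 162, 161, 189, 186, 187, 194, 201, 202]
224 [191, 187, 181, 197, 191, 177, 198, 191, 184, 182, 135, 59, 58, 59, 188, 179, 188, 203, 206, 195, 184, 179, 162, 162, 188, 187, 184, 193, 200, 197]
232 [192, 170, 110, 67, 60, 61, 63, 69, 65, 66, 68, 66, 64, 59, 45, 102, 178, 202, 204, 193, 190, 181, 163, 164, 185, 184, 184, 195, 198, 197]
240 [62, 66, 125, 120, 21, 17, 65, 67, 68, 65, 65, 66, 62, 46, 26, 100, 99, 202, 205, 194, 189, 179, 165, 163, 34, 30, 124, 124, 196, 195]
248 [27, 124, 123, 95, 7, 7, 60, 60, 62, 59, 61, 62, 60, 40, 28, 27, 98, 111, 204, 197, 187, 181, 164, 163, 27, 23, 100, 122, 122, 28]
```

Run:
```python
from h import *
import pickle
st=pickle.load(open("w12.pkl","rb")); im=cv2.imread("pics/w12.png"); hs=cv2.cvtColor(im,cv2.COLOR_BGR2HSV)
x0,y0,x1,y1=232,140,296,204
m=((im.max(2)<62)|((im[...,2]>205)&(im[...,1]>120))).astype(np.uint8)[y0:y1,x0:x1]
n,l,s,ce=cv2.connectedComponentsWithStats(m); i=1+s[1:,4].argmax(); c=cv2.findContours((l==i).astype(np.uint8),cv2.RETR_EXTERNAL,cv2.CHAIN_APPROX_NONE)[0][0]
(cx,cy),r=cv2.minEnclosingCircle(c); print("ring px",cx+x0,cy+y0,r, s[i]); e=cv2.fitEllipse(cv2.convexHull(c)); print(e)
d=(im.max(2)<52).astype(np.uint8)[y0:y1,x0:x1]; ys,xs=np.where(d); 
for y in range(ys.min(),ys.max()+1,3): print(y+y0,xs[ys==y].min()+x0,xs[ys==y].max()+x0)
print("ring",plane("wrist",cx+x0,cy+y0,.032,st).round(4),"knobtop",plane("wrist",262.3,178,.08,st).round(4))
# scene knob, from s5
im=cv2.imread("pics/s5.png")[195:235,245:280]; d=im.max(2)<60; ys,xs=np.where(d)
for y in range(ys.min(),ys.max()+1,2):
    q=xs[ys==y]; q=q[q<26]; print("s",y+195,q.min()+245,q.max()+245) if len(q) else 0
for z in (.06,.08): print(proj("scene",(.537,-.018,z)))
```

```text
ring px 261.4782600402832 168.58695602416992 24.715158462524414 [   5    5   50   48 1606]
((29.489810943603516, 28.637760162353516), (47.852943420410156, 49.346893310546875), 78.24934387207031)
156 258 266
159 253 271
162 250 273
165 249 275
168 248 276
171 248 276
174 248 275
177 250 275
180 252 273
183 254 271
186 257 268
ring [ 0.5379 -0.0146  0.032 ] knobtop [ 0.5385 -0.0147  0.08  ]
s 201 258 264
s 203 257 262
s 205 257 265
s 207 257 265
s 209 257 265
s 211 257 265
s 213 256 265
s 215 254 267
s 217 253 268
s 219 253 268
s 221 254 268
s 223 256 266
[261.4264406  209.38394913]
[261.56055193 202.0363647 ]
```

Call:
servo_tool([
  {"grip":0.4,"x":5,"y":2,"z":0,"roll":0},
  {"grip":0.4,"x":0,"y":0,"z":38,"roll":0},
  {"grip":0.4,"x":0,"y":0,"z":38,"roll":0},
  {"grip":0.4,"x":0,"y":0,"z":0,"roll":0},
  {"grip":0.4,"x":0,"y":0,"z":0,"roll":0},
], grip_force=40)

```text
clock: 18.77
tcp_pos: [0.5377, -0.014, 0.1508]
orientation: [-0.001, 0.717, 0.697, -0.001]
wrist_force: [0.3, -0.8, 0.1]
finger_gap: 0.051
grip_force: 0.0
```

Run:
```python
from h import *
im,st=snap("wrist","w13.png"); s,M=rep()
im=cv2.imread("pics/w13.png"); P=proj("wrist",(.538,-.015,.08),st); print(P,proj("wrist",(.538,-.015,.04),st)); u,v=P.astype(int)
d=im.max(2)<56
for y in range(v-50,v+40,4):
    q=np.where(d[y,u-45:u+45])[0]+u-45; print(y,q.min(),q.max(),len(q)) if len(q) else 0
```

```text
t 18.82 tcp [ 0.5395 -0.0146  0.1527] az -1.7 zax [ 0.001  0.    -1.   ] F [ 0.2 -0.2  0. ] T [-0.05  0.03 -0.03] gap 0.0514 q [-0.18  0.28 -0.19  1.09  0.    1.42]
[259.39825823 207.82770672] [259.38076121 193.39217616]
177 252 269 18
181 247 273 27
185 244 276 33
189 243 277 35
193 242 278 37
197 243 278 36
201 244 277 34
205 246 274 29
209 248 272 25
213 249 272 24
217 252 268 17
```

Call:
servo_tool([
  {"grip":0.4,"x":1,"y":-1,"z":38,"roll":0},
  {"grip":0.4,"x":0,"y":0,"z":36,"roll":0},
  {"grip":0.4,"x":0,"y":0,"z":22,"roll":0},
  {"grip":0.4,"x":0,"y":0,"z":10,"roll":0},
  {"grip":0.4,"x":0,"y":0,"z":0,"roll":0},
])

```text
clock: 19.23
tcp_pos: [0.5385, -0.0143, 0.0453]
orientation: [-0.0, 0.718, 0.696, -0.0]
wrist_force: [-0.2, -0.9, 0.3]
finger_gap: 0.0516
grip_force: 0.0
```

Call:
servo_tool([
  {"grip":0.7,"x":0,"y":0,"z":0,"roll":0},
  {"grip":0.8,"x":0,"y":0,"z":0,"roll":0},
  {"grip":1,"x":0,"y":0,"z":0,"roll":0},
  {"grip":1,"x":0,"y":0,"z":0,"roll":0},
  {"grip":1,"x":0,"y":0,"z":0,"roll":0},
])

```text
clock: 19.65
tcp_pos: [0.5403, -0.0148, 0.0479]
orientation: [0.002, 0.718, 0.696, 0.002]
wrist_force: [-0.7, 0.2, 6.4]
finger_gap: 0.0228
grip_force: 38.9
```

Run:
```python
from h import *
rep()
```

```text
t 19.65 tcp [ 0.5403 -0.0148  0.0479] az -1.78 zax [ 0.005 -0.001 -1.   ] F [-0.7  0.2  6.4] T [0.01 0.17 0.01] gap 0.0228 q [-0.18  0.37 -0.35  0.85  0.    1.43]
```

Call:
servo_tool([
  {"grip":1,"x":0,"y":0,"z":-8,"roll":0},
  {"grip":1,"x":0,"y":0,"z":-20,"roll":0},
  {"grip":1,"x":0,"y":0,"z":-35,"roll":0},
  {"grip":1,"x":0,"y":0,"z":-40,"roll":0},
  {"grip":1,"x":0,"y":0,"z":-37,"roll":0},
])

```text
clock: 20.07
tcp_pos: [0.5377, -0.0145, 0.1879]
orientation: [0.0, 0.718, 0.696, 0.0]
wrist_force: [2.0, -0.9, -0.4]
finger_gap: 0.0229
grip_force: 39.3
```

Call:
servo_tool([
  {"grip":1,"x":0,"y":0,"z":0,"roll":0},
  {"grip":1,"x":0,"y":0,"z":0,"roll":0},
])

```text
clock: 20.23
tcp_pos: [0.5402, -0.0149, 0.1891]
orientation: [0.003, 0.718, 0.696, 0.002]
wrist_force: [1.0, 0.2, -0.9]
finger_gap: 0.0233
grip_force: 39.4
```

Run:
```python
from h import *
import pickle
go((.4774,-.1868,.19))
st=pickle.load(open("w9.pkl","rb"));st8=pickle.load(open("w8.pkl","rb"))
im,s14=snap("wrist","w14.png"); pickle.dump(s14,open("w14.pkl","wb"))
F=(.4774,-.1868,.078)
for f,s in [("w8",st8),("w9",st),("w14",s14)]:
    im=cv2.imread(f"pics/{f}.png"); p=proj("wrist",F,s); print(f,p)
    if not(0<p[0]<512 and 0<p[1]<384): continue
    u,v=p.astype(int)
    for y in range(v-28,v+32,4): print(y,u-40,im[y,max(0,u-40):u+40:3].max(1).tolist())
snap("top","t6.png"); print(proj("top",F))
```

```text
t 20.23 tcp [ 0.5402 -0.0149  0.1891] az -1.79 zax [ 0.007 -0.001 -1.   ] F [ 1.   0.2 -0.9] T [-0.03  0.04  0.01] gap 0.0233 q [-0.18  0.26 -0.14  1.17  0.    1.43]
tool delta mm [-173.8  -57.4   -1.2]
w8 [140.56443252 166.72560634]
138 100 [65, 25, 25, 22, 29, 30, 27, 27, 34, 24, 25, 64, 70, 153, 236, 238, 245, 241, 241, 242, 144, 98, 92, 89, 75, 69, 123]
142 100 [64, 30, 25, 23, 24, 26, 29, 28, 32, 30, 28, 98, 171, 166, 210, 246, 245, 245, 246, 245, 243, 243, 242, 147, 90, 84, 116]
146 100 [69, 38, 34, 29, 22, 22, 29, 28, 26, 25, 56, 171, 169, 165, 164, 245, 245, 246, 244, 244, 243, 243, 241, 240, 149, 111, 107]
150 100 [79, 62, 30, 25, 27, 27, 30, 28, 33, 28, 169, 172, 170, 166, 160, 200, 245, 245, 243, 243, 241, 240, 234, 233, 230, 96, 103]
154 100 [97, 73, 23, 20, 28, 23, 27, 27, 26, 25, 172, 144, 199, 198, 193, 200, 169, 161, 190, 239, 232, 229, 226, 222, 219, 216, 83]
158 100 [108, 68, 25, 33, 26, 19, 28, 31, 30, 36, 201, 121, 83, 201, 200, 197, 245, 145, 119, 134, 219, 211, 208, 205, 205, 199, 70]
162 100 [111, 74, 33, 26, 22, 30, 28, 32, 26, 106, 157, 76, 77, 200, 199, 201,
[... 4168 characters left out ...]
, 36, 30, 26, 34, 30, 28, 31, 30, 35, 29, 30, 26, 35, 11, 11, 21, 19, 12, 21, 20, 26]
344 169 [18, 54, 30, 31, 32, 33, 34, 35, 33, 29, 34, 35, 32, 36, 34, 34, 35, 32, 33, 19, 14, 25, 23, 16, 24, 18, 31]
348 169 [111, 71, 60, 28, 30, 32, 30, 34, 31, 31, 32, 28, 34, 30, 33, 37, 28, 26, 33, 19, 21, 16, 25, 19, 15, 27, 30]
352 169 [119, 114, 67, 29, 32, 30, 28, 34, 32, 30, 28, 32, 32, 24, 32, 33, 25, 29, 24, 13, 20, 20, 11, 13, 12, 19, 16]
356 169 [118, 86, 26, 30, 18, 25, 24, 29, 18, 12, 14, 13, 19, 17, 17, 15, 21, 10, 16, 19, 17, 7, 19, 19, 16, 22, 26]
360 169 [22, 22, 32, 12, 14, 12, 14, 21, 19, 20, 22, 5, 23, 18, 18, 26, 24, 24, 25, 18, 20, 20, 18, 23, 16, 18, 17]
[355.62227357 247.90805682]
```

Two wrist views agree on the flask mouth at (0.477,-0.187,0.078). I'll carry the stopper over it.

Call:
servo_tool([
  {"grip":1,"x":-20,"y":-6.6,"z":0,"roll":0},
  {"grip":1,"x":-32,"y":-10.6,"z":0,"roll":0},
  {"grip":1,"x":-36,"y":-11.9,"z":0,"roll":0},
  {"grip":1,"x":-36,"y":-11.9,"z":0,"roll":0},
  {"grip":1,"x":-30,"y":-9.9,"z":0,"roll":0},
])

```text
clock: 20.75
tcp_pos: [0.4803, -0.1679, 0.1832]
orientation: [-0.002, 0.718, 0.696, -0.001]
wrist_force: [0.7, -0.8, -0.3]
finger_gap: 0.023
grip_force: 39.4
```

Call:
servo_tool([
  {"grip":1,"x":-20,"y":-6.5,"z":0,"roll":0},
  {"grip":1,"x":0,"y":0,"z":0,"roll":0},
  {"grip":1,"x":0,"y":0,"z":0,"roll":0},
  {"grip":1,"x":0,"y":0,"z":0,"roll":0},
])

```text
clock: 21.08
tcp_pos: [0.4745, -0.1859, 0.1839]
orientation: [-0.001, 0.718, 0.696, -0.0]
wrist_force: [-0.2, -0.4, -1.2]
finger_gap: 0.0229
grip_force: 39.4
```

Run:
```python
from h import *
go((.4774,-.187,.19))
im,st=snap("wrist","w15.png"); im=cv2.imread("pics/w15.png")
# flange edge outline of held stopper + rim
for n,P in [("knobtop",(0,0,-.034)),("flange",(0,0,.012)),("foot",(0,0,.044))]:
    print(n,proj("wrist",np.array(st["tcp_pos"])+[P[0],P[1],-P[2]],st).round(1))
print("mouth",proj("wrist",(.4774,-.187,.078),st).round(1))
for y in range(120,300,8): print(y,im[y,200:316:4].max(1).tolist())
```

```text
t 21.08 tcp [ 0.4745 -0.1859  0.1839] az -1.81 zax [-0.002  0.002 -1.   ] F [-0.2 -0.4 -1.2] T [ 0.01  0.05 -0.01] gap 0.0229 q [-0.53  0.21 -0.21  1.15  0.    1.07]
tool delta mm [-1.   2.9 -6.1]
knobtop [258.8 284.6]
flange [258.9 239.3]
foot [258.9 219.4]
mouth [261.9 195.1]
120 [228, 221, 217, 220, 215, 209, 191, 102, 148, 143, 142, 141, 134, 109, 71, 82, 79, 84, 78, 77, 73, 71, 71, 74, 71, 53, 42, 42, 54]
128 [114, 145, 142, 143, 148, 138, 96, 76, 75, 76, 72, 69, 77, 75, 76, 80, 74, 80, 80, 78, 78, 68, 75, 73, 72, 72, 42, 40, 53]
136 [28, 30, 26, 31, 74, 78, 78, 77, 74, 70, 75, 68, 71, 76, 81, 71, 80, 82, 81, 78, 80, 74, 72, 71, 70, 71, 50, 52, 49]
144 [34, 33, 27, 38, 37, 76, 75, 75, 74, 72, 71, 70, 69, 73, 78, 75, 77, 81, 78, 80, 79, 75, 74, 75, 73, 71, 70, 54, 52]
152 [136, 25, 25, 35, 31, 64, 76, 75, 82, 78, 74, 108, 159, 176, 172, 228, 252, 253, 252, 210, 92, 76, 71, 76, 71, 72, 72, 51, 54]
160 [133, 96, 27, 28, 35, 31, 74, 80, 84, 238, 252, 252, 252, 252, 252, 252, 253, 252, 252, 252, 251, 248, 113, 129, 130, 126, 120, 109, 59]
168 [134, 128, 31, 33, 29, 37, 49, 77, 252, 2
[... 1515 characters left out ...]
, 12, 29, 28, 31, 31, 26, 26, 20, 12, 21, 21, 31, 145, 145, 109, 34, 40, 49, 73]
264 [137, 132, 35, 36, 38, 142, 145, 137, 30, 19, 11, 27, 44, 51, 51, 51, 48, 45, 20, 21, 27, 33, 138, 146, 144, 35, 34, 31, 131]
272 [37, 37, 36, 40, 36, 36, 37, 139, 32, 15, 50, 53, 48, 42, 51, 47, 48, 48, 49, 50, 24, 66, 234, 39, 35, 48, 35, 40, 44]
280 [35, 36, 35, 39, 34, 39, 40, 23, 35, 36, 28, 26, 29, 46, 51, 48, 48, 47, 50, 48, 44, 67, 31, 39, 34, 33, 37, 35, 34]
288 [37, 38, 39, 33, 35, 38, 37, 21, 37, 39, 27, 28, 26, 35, 29, 29, 44, 49, 46, 49, 36, 71, 36, 36, 36, 37, 40, 38, 42]
296 [21, 19, 26, 21, 29, 22, 29, 18, 34, 137, 130, 31, 28, 25, 32, 31, 30, 15, 51, 134, 126, 69, 36, 33, 28, 24, 25, 25, 23]
```

Call:
servo_tool([
  {"grip":1,"x":-1,"y":2.8,"z":15,"roll":0},
  {"grip":1,"x":0,"y":0,"z":25,"roll":0},
  {"grip":1,"x":0,"y":0,"z":15,"roll":0},
  {"grip":1,"x":0,"y":0,"z":0,"roll":0},
  {"grip":1,"x":0,"y":0,"z":0,"roll":0},
])

```text
clock: 21.55
tcp_pos: [0.4775, -0.1862, 0.1293]
orientation: [-0.001, 0.717, 0.697, -0.0]
wrist_force: [0.3, -0.4, -0.6]
finger_gap: 0.023
grip_force: 39.4
```

Call:
servo_tool([
  {"grip":1,"x":0,"y":0,"z":5,"roll":0},
  {"grip":1,"x":0,"y":0,"z":5,"roll":0},
  {"grip":1,"x":0,"y":0,"z":5,"roll":0},
  {"grip":1,"x":0,"y":0,"z":0,"roll":0},
])

```text
clock: 21.88
tcp_pos: [0.4778, -0.1875, 0.1145]
orientation: [-0.0, 0.718, 0.696, -0.0]
wrist_force: [0.1, 0.4, -0.3]
finger_gap: 0.0233
grip_force: 39.4
```

Run:
```python
from h import *
go((.4774,-.187,.094))
```

```text
t 21.88 tcp [ 0.4778 -0.1875  0.1145] az -1.78 zax [-0.  0. -1.] F [ 0.1  0.4 -0.3] T [0.01 0.02 0.  ] gap 0.0233 q [-0.53  0.26 -0.32  0.99  0.    1.07]
tool delta mm [ 0.4 -0.4 20.5]
```

Foot is inside the neck with no contact force; I'll continue slowly.

Call:
servo_tool([
  {"grip":1,"x":0,"y":0,"z":5,"roll":0},
  {"grip":1,"x":0,"y":0,"z":5,"roll":0},
  {"grip":1,"x":0,"y":0,"z":4,"roll":0},
  {"grip":1,"x":0,"y":0,"z":0,"roll":0},
])

```text
clock: 22.22
tcp_pos: [0.4774, -0.1874, 0.1]
orientation: [-0.001, 0.718, 0.696, -0.0]
wrist_force: [-0.7, -0.5, -0.2]
finger_gap: 0.023
grip_force: 39.4
```

Call:
servo_tool([
  {"grip":1,"x":0,"y":0,"z":2,"roll":0},
  {"grip":1,"x":0,"y":0,"z":2,"roll":0},
  {"grip":1,"x":0,"y":0,"z":0,"roll":0},
])

```text
clock: 22.47
tcp_pos: [0.4779, -0.1877, 0.0968]
orientation: [-0.0, 0.718, 0.696, -0.0]
wrist_force: [0.3, -0.4, -1.5]
finger_gap: 0.0228
grip_force: 39.4
```

Call:
servo_tool([
  {"grip":1,"x":0,"y":0,"z":1.5,"roll":0},
  {"grip":1,"x":0,"y":0,"z":0,"roll":0},
  {"grip":1,"x":0,"y":0,"z":0,"roll":0},
])

```text
clock: 22.72
tcp_pos: [0.4781, -0.1877, 0.0956]
orientation: [0.0, 0.718, 0.696, 0.0]
wrist_force: [0.6, -0.4, -1.1]
finger_gap: 0.0227
grip_force: 39.4
```

Call:
servo_tool([
  {"grip":1,"x":0,"y":0,"z":1.5,"roll":0},
  {"grip":1,"x":0,"y":0,"z":0,"roll":0},
  {"grip":1,"x":0,"y":0,"z":0,"roll":0},
])

```text
clock: 22.97
tcp_pos: [0.478, -0.1877, 0.094]
orientation: [-0.0, 0.718, 0.696, 0.0]
wrist_force: [-0.6, 0.5, 0.1]
finger_gap: 0.0235
grip_force: 39.4
```

Call:
servo_tool([
  {"grip":1,"x":0,"y":0,"z":1,"roll":0},
  {"grip":1,"x":0,"y":0,"z":0,"roll":0},
  {"grip":1,"x":0,"y":0,"z":0,"roll":0},
])

```text
clock: 23.22
tcp_pos: [0.4781, -0.1877, 0.0937]
orientation: [0.0, 0.718, 0.696, 0.0]
wrist_force: [-1.9, 0.5, 5.6]
finger_gap: 0.0228
grip_force: 40.2
```

Call:
servo_tool([
  {"grip":1,"x":0,"y":0,"z":1,"roll":0},
  {"grip":1,"x":0,"y":0,"z":0,"roll":0},
  {"grip":1,"x":0,"y":0,"z":0,"roll":0},
])

```text
clock: 23.47
tcp_pos: [0.4781, -0.1877, 0.0936]
orientation: [0.001, 0.718, 0.696, 0.0]
wrist_force: [-3.3, 1.9, 12.5]
finger_gap: 0.0227
grip_force: 41.0
```

Call:
servo_tool([
  {"grip":0.9,"x":0,"y":0,"z":-1.5,"roll":0},
  {"grip":0.65,"x":0,"y":0,"z":0,"roll":0},
  {"grip":0.58,"x":0,"y":0,"z":0,"roll":0},
  {"grip":0.55,"x":0,"y":0,"z":0,"roll":0},
  {"grip":0.55,"x":0,"y":0,"z":0,"roll":0},
])

```text
clock: 23.88
tcp_pos: [0.478, -0.1877, 0.0933]
orientation: [-0.0, 0.718, 0.696, -0.0]
wrist_force: [-0.0, -0.6, 0.1]
finger_gap: 0.0384
grip_force: 0.0
```

Call:
servo_tool([
  {"grip":0.55,"x":0,"y":0,"z":-8,"roll":0},
  {"grip":0.55,"x":0,"y":0,"z":-20,"roll":0},
  {"grip":0.55,"x":0,"y":0,"z":-35,"roll":0},
  {"grip":0.55,"x":0,"y":0,"z":-35,"roll":0},
  {"grip":0.55,"x":0,"y":0,"z":-20,"roll":0},
])

```text
clock: 24.3
tcp_pos: [0.479, -0.1882, 0.2157]
orientation: [0.002, 0.718, 0.696, 0.001]
wrist_force: [0.5, -0.6, 0.1]
finger_gap: 0.0387
grip_force: 0.0
```

Call:
servo_tool([
  {"grip":0.55,"x":0,"y":0,"z":0,"roll":0},
  {"grip":0.55,"x":0,"y":0,"z":0,"roll":0},
  {"grip":0.55,"x":0,"y":0,"z":0,"roll":0},
])

```text
clock: 24.55
tcp_pos: [0.4777, -0.1875, 0.2111]
orientation: [-0.0, 0.718, 0.696, -0.0]
wrist_force: [0.1, -0.4, 0.0]
finger_gap: 0.0386
grip_force: 0.0
```

Run:
```python
from h import *
rep(); im,st=snap("wrist","w16.png"); snap("scene","s6.png"); snap("top","t6.png"); im=cv2.imread("pics/w16.png")
for n,z in [("top",.126),("flangetop",.086),("rim",.078)]:
    print(n,proj("wrist",(.478,-.1875,z),st).round(1),proj("scene",(.478,-.1875,z)).round(1))
d=im.max(2)<58
for y in range(140,235,4): 
    q=np.where(d[y,215:305])[0]+215; print(y,q.min() if len(q) else 0,q.max() if len(q) else 0,len(q), end="; ")
# objects unmoved? compare scene/top before/after for mug, dish, others
a=cv2.imread("pics/top0.png").astype(int);b=cv2.imread("pics/t6.png").astype(int)
s0=cv2.imread("pics/scene0.png").astype(int);s6=cv2.imread("pics/s6.png").astype(int)
for n,x0,y0,x1,y1 in [("mug",188,225,248,288),("dish",276,190,316,216),("st2",270,215,297,262),("st3",273,254,304,304)]:
    print(n,np.abs(s0-s6)[y0:y1,x0:x1].max(2).mean().round(1),(np.abs(s0-s6)[y0:y1,x0:x1].max(2)>50).sum())
c=s6[100:200,180:260].astype(np.uint8); d=c.max(2)<58
print("\nscene dark:")
for y in range(0,100,3):
    q=np.where(d[y])[0]+180
    if len(q): print(y+100,q.min(),q.max(),len(q),end="; ")
# lid in rack: brown mask scene
h=cv2.cvtColor(s6.astype(np.uint8),cv2.COLOR_BGR2HSV)
print(proj("scene",(.469,.213,.164)),proj("scene",(.469,.133,.164)),proj("scene",(.469,.293,.164)),proj("scene",(.518,.213,.142)))
m=cv2.inRange(h,(15,130,90),(32,255,255)); m[:150]=0; n,l,s,ce=cv2.connectedComponentsWithStats(m); print([(s[i].tolist(),ce[i].round().tolist()) for i in range(1,n) if 100<s[i,4]<3000])
```

```text
t 24.55 tcp [ 0.4777 -0.1875  0.2111] az -1.79 zax [-0.001  0.    -1.   ] F [ 0.1 -0.4  0. ] T [-0.04  0.01  0.06] gap 0.0386 q [-0.53  0.2  -0.15  1.22  0.    1.07]
top [259.1 201.1] [222.9 147.4]
flangetop [259.  188.2] [223.6 161.7]
rim [259.  186.1] [223.7 164.5]
140 215 304 8; 144 215 304 8; 148 215 304 8; 152 215 304 8; 156 215 304 10; 160 215 304 10; 164 215 224 10; 168 215 225 11; 172 215 265 26; 176 215 270 37; 180 215 274 43; 184 217 275 46; 188 218 275 46; 192 219 275 48; 196 220 274 47; 200 222 272 41; 204 223 270 38; 208 224 269 36; 212 225 262 24; 216 226 294 31; 220 228 293 31; 224 229 289 34; 228 230 255 26; 232 232 255 24; mug 10.4 32
dish 57.4 642
st2 8.8 42
st3 6.9 15

scene dark:
100 204 230 18; 103 209 230 11; 106 209 230 11; 109 209 230 10; 112 209 213 5; 115 211 214 4; 148 218 219 2; 151 203 226 14; 154 204 227 15; 157 204 227 16; 160 205 227 16; 163 206 229 15; 166 217 226 10; [382.10008713 198.10216618] [344.28525167 182.12234168] [424.14530548 215.88567565] [367.57653091 220.18973991]
[([65, 150, 30, 14, 194], [78.0, 154.0]), ([228, 150, 87, 9, 545], [276.0, 153.0]), ([149, 163, 21, 11, 113], [160.0, 169.0]), ([346, 198, 56, 34, 415], [371.0, 217.0]), ([254, 215, 15, 10, 111], [261.0, 220.0]), ([297, 250, 33, 25, 414], [312.0, 263.0])]
```

Run:
```python
from h import *
for f in ("scene0","s5","s6"):
    im=cv2.imread(f"pics/{f}.png"); h=cv2.cvtColor(im,cv2.COLOR_BGR2HSV); m=cv2.inRange(h,(22,120,50),(34,255,255)); m[:185]=0;m[222:]=0;m[:,:270]=0;m[:,322:]=0
    n,l,s,ce=cv2.connectedComponentsWithStats(m); i=1+s[1:,4].argmax(); print(f,s[i],ce[i].round(1))
for f in ("top0","t4","t5","t6"):
    im=cv2.imread(f"pics/{f}.png"); h=cv2.cvtColor(im,cv2.COLOR_BGR2HSV); m=cv2.inRange(h,(22,120,50),(34,255,255)); m[:240]=0;m[305:]=0;m[:,:235]=0;m[:,300:]=0
    n,l,s,ce=cv2.connectedComponentsWithStats(m); 
    if n>1: i=1+s[1:,4].argmax(); print(f,s[i],ce[i].round(1))
```

```text
scene0 [278 193  22  20 143] [284.4 203.3]
s5 [278 191  32  22 442] [291.3 202.2]
s6 [278 191  33  22 451] [291.5 202.1]
top0 [269 264   7   7  32] [271.9 266.9]
t4 [262 263  14  11  70] [270.6 268. ]
t5 [260 263  16  13  94] [269.4 268.3]
t6 [269 264   7   8  31] [272.2 267.6]
```

Call:
servo_tool([
  {"grip":0.55,"x":0,"y":0,"z":-30,"roll":0},
  {"grip":0.55,"x":0,"y":0,"z":-30,"roll":0},
  {"grip":0.55,"x":0,"y":0,"z":0,"roll":0},
  {"grip":0.55,"x":0,"y":0,"z":0,"roll":0},
])

```text
clock: 25.03
tcp_pos: [0.4787, -0.1881, 0.2723]
orientation: [0.001, 0.718, 0.696, 0.0]
wrist_force: [0.3, 0.2, -0.5]
finger_gap: 0.0381
grip_force: 0.0
```

The dish has not moved: its left edge is at 278 in every scene view, and the highlight in the top view matches. The differences are only shadow. Handing in.

```bash
python3 -c "
from workcell import env
print(env.hand_in())"
```

```text
the job is handed in; nothing more can be done
None
```

The job is handed in: the lid stands hinge side down in the rack, the smallest stopper is fully home in the flask, and the camera checks showed no shift of the mug or dish; it took about 25 s of the 61 s allowed.

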